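# Load the tumbler and select its program

## Robot

A 6-joint arm with a two-finger parallel gripper is mounted at the origin on the work surface. World frame = base frame: x ahead of the robot, y to its left, z up, the work surface at z = 0. Lengths are in mm, angles in degrees, forces in N, time in s.
With the tool pointing down it reaches from about 300 to 850 mm from the base axis. Payload 4.2 kg.
Tool frame: the origin (TCP) lies at the very end of the fingers, on their centre line; the grasp point (between the pads) lies 19 mm behind it; z points along the fingers, y is the line along which they close (so a half turn about z gives the same grasp; the last joint's range is limited). The gripper opens to 91 mm and grips with 3 to 60 N. Pads are 32 mm wide; open, the fingers measure 118 mm over their backs; the gripper's body (76 mm by 178 mm) begins 60 mm behind the grasp point.
Start: joints at [-73.109, 18.312, 89.639, -0, 72.044, -1.146], TCP at [178.038, -546.759, 213.976] pointing down, gripper open.
Joint ranges: [-177.97, 177.97], [-48.28, 115.42], [12.27, 149.76], [-77.06, 257.06], [2.81, 150.46], [-146.56, 146.56]. Speed limits (degrees/s): [147.25, 147.25, 180, 180, 180, 180].

## Interface

Orientations are given as [roll, pitch, yaw] about the fixed x, y, z axes, in that order (R = Rz(yaw) Ry(pitch) Rx(roll)).
In Python, from workcell import env, grab_frame gives the robot as it stands. The module is installed in compiled form; this text tells all that it offers.
- The arm moves only by the tool move_arm, never from a script. Its argument "plan" is a list of rows, each an object of numbers: "tx", "ty", "tz": the shift along the tool's x, y, z in cm; "wx", "wy", "wz": the turn, a rotation vector about the tool's x, y, z in rad. In form: [{"tx": .., "ty": .., "tz": .., "wx": .., "wy": .., "wz": ..}, ...]. A call has 1 to 12 rows; each row shifts and turns the commanded pose from where the row before left it, along the tool's axes as they then stand; what a row does not reach is not made up. A row lasts 1/12 s, in which the tool goes at most 41.7 mm and 7.16 degrees, less where a joint would pass 70% of its speed; a pose out of reach is approached as far as the arm can. A call is refused whole if a number of a shift passes 4.17 or a number of a turn 0.125, either way. A call with a gripper value outside its range is refused whole. "gripper" is the finger opening in cm, from 0 to 9.12, set as the call begins (left out, the last holds). The fingers move at their own pace and stop on an object; "force" is the grip in N (left out, the last holds). Time passes only in rows, so rows that do not move let the fingers close. It gives the time, the measured TCP pose, the force, the opening and the grip force at its end, in the units of the state.
- env.state(): the state, without advancing time (a new reading comes with each control period).
- grab_frame(name): name is "scene" or "top" or "wrist"; returns a dict with "color" (420x560x3 uint8, red, green, blue), "vfov" (degrees; the focal length in pixels is half the picture's height over the tangent of half this angle, whatever the lens; pixels are square), "cx", "cy" (the principal point, pixels), "k1" (the pictures are not rectified: a ray, as slopes to the right and down, at radius r is drawn at 1 + k1 r^2 times it, then the intrinsics apply), "view" (4x4, takes a point from world to camera coordinates). Camera axes: x right, y up, looking along -z (the intrinsics and any distortion apply to the point x, -y, -z); pixel columns grow to the right and rows downward; lengths in mm; the calibration is good to about 2 mm. A picture is of the moment at which its call begins. There is no depth.
- env.job_done(): hands the job in; it is judged then, once.
The state is a dict: "time_s": time; "qpos": joint angles; "qvel": joint speeds; "effort": joint torques, N m; "ee_pos": TCP position; "ee_rot": TCP orientation; "force": force on the tool from outside, world axes, zero at the start; "torque": the same for the moment, N m; "gripper_width": finger opening in mm; "gripper_force": force on a finger pad.
Only numpy, scipy, OpenCV 4.12 (cv2) and the standard library are available. Lean on these libraries where they do the work, as an engineer would, in place of code of your own. Each camera call takes 0.05 s, during which the arm holds its last target. There are 200 camera calls.

## Task

Use the red-handled scoop to take polishing balls from the blue tray and tip at least three of them into the tumbler's orange bowl, without touching the balls with the gripper; any others stay in the tray, none on the bench. Set the scoop back down on its black mat, upright and near the middle. Only after the balls are in, turn the tumbler's dial from where it stands to the green dot so that it clicks in there, and leave the other things on the bench where they are.

Things in the scene. Friction and masses are not known exactly. Their poses are not given: they have to be found in the camera images.
- tumbler: Fixed bench tumbler: grey base 170 x 170 x 85 mm, on it a round open orange bowl (outer radius 85, wall 4, rim 165 mm above the bench; a cone 50 mm high in its middle); at its front (-x) a black panel 110 x 150 mm sloping down to the front at 25 degrees to the horizontal. Origin: on the bench under the bowl's axis, z up; panel centre at x -144, z 69 mm.
- bowl (a point): Centre of the bowl's inner floor, 90 mm above the bench (the rim is 75 mm above this point, inner radius at the rim 81 mm). Axes as the tumbler's.
- dial (a joint): Angle (rad) of the detented selector dial on the panel. Grows as the dial turns clockwise seen from in front of the panel; clicks into four marks 40 degrees apart: 0 = white dot (off), 0.698 = yellow, 1.396 = green, 2.094 = red. Starts at white or yellow.
- dial_grip (a point): Pinch point on the dial's axis, 27 mm above the panel. z: the axis, out of the panel (25 degrees from vertical, leaning to the tumbler's front); x: along the grip bar, to where its white pointer line points; turns with the dial. Grey bar 46 long (x), 14 wide (y), top 8 mm beyond this point, on a disc of radius 26, 4 mm thick. Coloured dots on the panel 40 mm from the axis.
- tray: Fixed blue tray, 230 x 124 mm. Origin: on the bench under the middle. A trough along x: floor 44 mm wide, 6 mm above the bench, from x -102 to +85 mm; both long sides climb outward from it at 45 degrees to a rim 41 mm high; beyond x +85 the far end climbs at 62 degrees to 55 mm; the near end wall at x -104 is 30 mm high.
- mat: Black rubber mat, fixed, 200 x 110 x 4 mm. Origin: centre of its underside; long side along x.
- scoop: Loose hand scoop, 130 g: aluminium pan 80 mm long, open at front (+x) and top, flat floor 36 mm wide of 2 mm sheet, sides climbing outward at 45 degrees to 27 mm (86 mm wide over all). Origin: underside; lip at x +45, back wall at -35 mm. A flat-sided red handle, 16 thick (y), 22 deep, rises backward from the back wall at 49 degrees to about x -105, z 97 mm.
- scoop_grip (a point): Middle of the part of the handle to grip, at x = -78, z = 68.5 mm of the scoop. Pinch it across y.
- scoop_lip (a point): Middle of the scoop's front edge, on the underside.
- ball0_center (a point): Centre of a white ceramic polishing ball, 22 mm in diameter, 14 g; lies in the far (+x) half of the tray at first.
- ball1_center (a point): Centre of a white ceramic polishing ball, 22 mm in diameter, 14 g; lies in the far (+x) half of the tray at first.
- ball2_center (a point): Centre of a white ceramic polishing ball, 22 mm in diameter, 14 g; lies in the far (+x) half of the tray at first.
- ball3_center (a point): Centre of a white ceramic polishing ball, 22 mm in diameter, 14 g; lies in the far (+x) half of the tray at first.
- ball4_center (a point): Centre of a white ceramic polishing ball, 22 mm in diameter, 14 g; lies in the far (+x) half of the tray at first.
- tape: Bystander: roll of yellow tape, 90 mm across, 24 mm high.
- driver: Bystander: screwdriver with an orange handle, lying.
- jar: Bystander: jar, 68 mm across, 85 mm high.
- drill: Bystander: cordless drill lying on its side, 60 mm high.
- offcut: Bystander: wood offcut 70 x 120 x 30 mm.
- hammer: Bystander: hammer, lying.
Not all that is in view belongs to the job. Leave any yellow look-alike of the scoop alone.

How it is judged (in metres and radians):
On the way, in this order (a step that is already met when the one before it is completed fails the run):
1. at least three balls lie in the tumbler's bowl ((((horizontal distance between ball0_center and bowl below 0.08 m and height (world z) of ball0_center between 0.09 and 0.16 m) and (horizontal distance between ball1_center and bowl below 0.08 m and height (world z) of ball1_center between 0.09 and 0.16 m) and (horizontal distance between ball2_center and bowl below 0.08 m and height (world z) of ball2_center between 0.09 and 0.16 m)) or ((horizontal distance between ball0_center and bowl below 0.08 m and height (world z) of ball0_center between 0.09 and 0.16 m) and (horizontal distance between ball1_center and bowl below 0.08 m and height (world z) of ball1_center between 0.09 and 0.16 m) and (horizontal distance between ball3_center and bowl below 0.08 m and height (world z) of ball3_center between 0.09 and 0.16 m)) or ((horizontal distance between ball0_center and bowl below 0.08 m and height (world z) of ball0_center between 0.09 and 0.16 m) and (horizontal distance between ball1_center and bowl below 0.08 m and height (world z) of ball1_center between 0.09 and 0.16 m) and (horizontal distance between ball4_center and bowl below 0.08 m and height (world z) of ball4_center between 0.09 and 0.16 m)) or ((horizontal distance between ball0_center and bowl below 0.08 m and height (world z) of ball0_center between 0.09 and 0.16 m) and (horizontal distance between ball2_center and bowl below 0.08 m and height (world z) of ball2_center between 0.09 and 0.16 m) and (horizontal distance between ball3_center and bowl below 0.08 m and height (world z) of ball3_center between 0.09 and 0.16 m)) or ((horizontal distance between ball0_center and bowl below 0.08 m and height (world z) of ball0_center between 0.09 and 0.16 m) and (horizontal distance between ball2_center and bowl below 0.08 m and height (world z) of ball2_center between 0.09 and 0.16 m) and (horizontal distance between ball4_center and bowl below 0.08 m and height (world z) of ball4_center between 0.09 and 0.16 m)) or ((horizontal distance between ball0_center and bowl below 0.08 m and height (world z) of ball0_center between 0.09 and 0.16 m) and (horizontal distance between ball3_center and bowl below 0.08 m and height (world z) of ball3_center between 0.09 and 0.16 m) and (horizontal distance between ball4_center and bowl below 0.08 m and height (world z) of ball4_center between 0.09 and 0.16 m)) or ((horizontal distance between ball1_center and bowl below 0.08 m and height (world z) of ball1_center between 0.09 and 0.16 m) and (horizontal distance between ball2_center and bowl below 0.08 m and height (world z) of ball2_center between 0.09 and 0.16 m) and (horizontal distance between ball3_center and bowl below 0.08 m and height (world z) of ball3_center between 0.09 and 0.16 m)) or ((horizontal distance between ball1_center and bowl below 0.08 m and height (world z) of ball1_center between 0.09 and 0.16 m) and (horizontal distance between ball2_center and bowl below 0.08 m and height (world z) of ball2_center between 0.09 and 0.16 m) and (horizontal distance between ball4_center and bowl below 0.08 m and height (world z) of ball4_center between 0.09 and 0.16 m)) or ((horizontal distance between ball1_center and bowl below 0.08 m and height (world z) of ball1_center between 0.09 and 0.16 m) and (horizontal distance between ball3_center and bowl below 0.08 m and height (world z) of ball3_center between 0.09 and 0.16 m) and (horizontal distance between ball4_center and bowl below 0.08 m and height (world z) of ball4_center between 0.09 and 0.16 m)) or ((horizontal distance between ball2_center and bowl below 0.08 m and height (world z) of ball2_center between 0.09 and 0.16 m) and (horizontal distance between ball3_center and bowl below 0.08 m and height (world z) of ball3_center between 0.09 and 0.16 m) and (horizontal distance between ball4_center and bowl below 0.08 m and height (world z) of ball4_center between 0.09 and 0.16 m)))), for 0.2 s.
2. the dial stands at the green dot (value of joint dial between 1.256 and 1.536 rad), for 0.2 s.
At the end, for the whole second after the job is handed in: Three or more balls in the bowl (within 80 mm of its axis, below the rim), the rest in bowl or tray; scoop upright (0.2 rad), still, on the mat, its origin within 70 mm of the mat's centre; dial at rest within 0.14 rad of the green dot (1.396 rad) (all of step 2 and (((horizontal distance between ball0_center and bowl below 0.08 m and height (world z) of ball0_center between 0.09 and 0.16 m) and (horizontal distance between ball1_center and bowl below 0.08 m and height (world z) of ball1_center between 0.09 and 0.16 m) and (horizontal distance between ball2_center and bowl below 0.08 m and height (world z) of ball2_center between 0.09 and 0.16 m)) or ((horizontal distance between ball0_center and bowl below 0.08 m and height (world z) of ball0_center between 0.09 and 0.16 m) and (horizontal distance between ball1_center and bowl below 0.08 m and height (world z) of ball1_center between 0.09 and 0.16 m) and (horizontal distance between ball3_center and bowl below 0.08 m and height (world z) of ball3_center between 0.09 and 0.16 m)) or ((horizontal distance between ball0_center and bowl below 0.08 m and height (world z) of ball0_center between 0.09 and 0.16 m) and (horizontal distance between ball1_center and bowl below 0.08 m and height (world z) of ball1_center between 0.09 and 0.16 m) and (horizontal distance between ball4_center and bowl below 0.08 m and height (world z) of ball4_center between 0.09 and 0.16 m)) or ((horizontal distance between ball0_center and bowl below 0.08 m and height (world z) of ball0_center between 0.09 and 0.16 m) and (horizontal distance between ball2_center and bowl below 0.08 m and height (world z) of ball2_center between 0.09 and 0.16 m) and (horizontal distance between ball3_center and bowl below 0.08 m and height (world z) of ball3_center between 0.09 and 0.16 m)) or ((horizontal distance between ball0_center and bowl below 0.08 m and height (world z) of ball0_center between 0.09 and 0.16 m) and (horizontal distance between ball2_center and bowl below 0.08 m and height (world z) of ball2_center between 0.09 and 0.16 m) and (horizontal distance between ball4_center and bowl below 0.08 m and height (world z) of ball4_center between 0.09 and 0.16 m)) or ((horizontal distance between ball0_center and bowl below 0.08 m and height (world z) of ball0_center between 0.09 and 0.16 m) and (horizontal distance between ball3_center and bowl below 0.08 m and height (world z) of ball3_center between 0.09 and 0.16 m) and (horizontal distance between ball4_center and bowl below 0.08 m and height (world z) of ball4_center between 0.09 and 0.16 m)) or ((horizontal distance between ball1_center and bowl below 0.08 m and height (world z) of ball1_center between 0.09 and 0.16 m) and (horizontal distance between ball2_center and bowl below 0.08 m and height (world z) of ball2_center between 0.09 and 0.16 m) and (horizontal distance between ball3_center and bowl below 0.08 m and height (world z) of ball3_center between 0.09 and 0.16 m)) or ((horizontal distance between ball1_center and bowl below 0.08 m and height (world z) of ball1_center between 0.09 and 0.16 m) and (horizontal distance between ball2_center and bowl below 0.08 m and height (world z) of ball2_center between 0.09 and 0.16 m) and (horizontal distance between ball4_center and bowl below 0.08 m and height (world z) of ball4_center between 0.09 and 0.16 m)) or ((horizontal distance between ball1_center and bowl below 0.08 m and height (world z) of ball1_center between 0.09 and 0.16 m) and (horizontal distance between ball3_center and bowl below 0.08 m and height (world z) of ball3_center between 0.09 and 0.16 m) and (horizontal distance between ball4_center and bowl below 0.08 m and height (world z) of ball4_center between 0.09 and 0.16 m)) or ((horizontal distance between ball2_center and bowl below 0.08 m and height (world z) of ball2_center between 0.09 and 0.16 m) and (horizontal distance between ball3_center and bowl below 0.08 m and height (world z) of ball3_center between 0.09 and 0.16 m) and (horizontal distance between ball4_center and bowl below 0.08 m and height (world z) of ball4_center between 0.09 and 0.16 m))) and ((horizontal distance between ball0_center and bowl below 0.08 m and height (world z) of ball0_center between 0.09 and 0.16 m) or (x of ball0_center in the frame of tray between -0.105 and 0.12 m and y of ball0_center in the frame of tray between -0.062 and 0.062 m and z of ball0_center in the frame of tray between 0 and 0.05 m)) and ((horizontal distance between ball1_center and bowl below 0.08 m and height (world z) of ball1_center between 0.09 and 0.16 m) or (x of ball1_center in the frame of tray between -0.105 and 0.12 m and y of ball1_center in the frame of tray between -0.062 and 0.062 m and z of ball1_center in the frame of tray between 0 and 0.05 m)) and ((horizontal distance between ball2_center and bowl below 0.08 m and height (world z) of ball2_center between 0.09 and 0.16 m) or (x of ball2_center in the frame of tray between -0.105 and 0.12 m and y of ball2_center in the frame of tray between -0.062 and 0.062 m and z of ball2_center in the frame of tray between 0 and 0.05 m)) and ((horizontal distance between ball3_center and bowl below 0.08 m and height (world z) of ball3_center between 0.09 and 0.16 m) or (x of ball3_center in the frame of tray between -0.105 and 0.12 m and y of ball3_center in the frame of tray between -0.062 and 0.062 m and z of ball3_center in the frame of tray between 0 and 0.05 m)) and ((horizontal distance between ball4_center and bowl below 0.08 m and height (world z) of ball4_center between 0.09 and 0.16 m) or (x of ball4_center in the frame of tray between -0.105 and 0.12 m and y of ball4_center in the frame of tray between -0.062 and 0.062 m and z of ball4_center in the frame of tray between 0 and 0.05 m)) and horizontal distance between scoop and mat below 0.07 m and angle between scoop's own z axis and vertical below 0.2 rad and z of scoop in the frame of mat below 0.012 m and linear speed of scoop below 0.02 m/s and velocity of joint dial between -0.1 and 0.1 rad/s); the robot touches nothing.
It fails at once if a ball is touched by the gripper's fingers (contact force between the fingers and ball0 above 0.3 N or contact force between the fingers and ball1 above 0.3 N or contact force between the fingers and ball2 above 0.3 N or contact force between the fingers and ball3 above 0.3 N or contact force between the fingers and ball4 above 0.3 N).
It fails at once if a bystander (tape, screwdriver, jar, drill, offcut, hammer) is moved by more than 30 mm (distance of any of tape, driver, jar, drill, offcut, hammer from where it was at the start of the episode above 0.03 m).
It also fails if it takes over 72 s, if anything falls off the work surface, if the arm or the gripper's body presses on something with over 40 N, if the wrist force passes 120 N, or if a joint passes its speed limit or range.

## Working session

There is one attempt and no reset: what is moved stays moved. The work goes in short steps, Python scripts to look and compute and a tool call to move; the robot and the scene stay as the last step left them, time stands still between calls to the robot, and variables do not carry over. Pictures are saved under pics/ and viewed, at most 10 in all, crops included, and the job is handed in when it is done.

Besides the shell and the picture viewer there is one more tool, called after "Emit:" as a command line: name --argument value ..., lists and objects as JSON in quotes. move_arm: Moves the arm, as the interface text tells. Its arguments: {"type":"object","properties":{"plan":{"type":"array","items":{"type":"object","properties":{"tx":{"type":"number"},"ty":{"type":"number"},"tz":{"type":"number"},"wx":{"type":"number"},"wy":{"type":"number"},"wz":{"type":"number"}}}},"gripper":{"type":"number"},"force":{"type":"number"}},"required":["plan"]}

```bash
mkdir -p pics
cat > h.py <<'E'
import numpy as np, cv2, pickle
from workcell import env, grab_frame
from scipy.spatial.transform import Rotation as R
def cam(f):
    h=f["color"].shape[0]; fl=h/2/np.tan(np.radians(f["vfov"])/2); return fl
def proj(f,p):
    p=np.atleast_2d(p); V=np.array(f["view"]); c=p@V[:3,:3].T+V[:3,3]
    s=np.c_[c[:,0],-c[:,1]]/(-c[:,2:3]); r2=(s**2).sum(1,keepdims=True)
    return s*(1+f["k1"]*r2)*cam(f)+[f["cx"],f["cy"]]
def ray(f,uv):
    d=(np.array(uv,float)-[f["cx"],f["cy"]])/cam(f); s=d.copy()
    for _ in range(30): s=d/(1+f["k1"]*(s@s))
    V=np.array(f["view"]); Rm=V[:3,:3]
    return -Rm.T@V[:3,3], Rm.T@np.array([s[0],-s[1],-1.])
def atz(f,uv,z):
    o,d=ray(f,uv); return o+d*(z-o[2])/d[2]
def tri(l):
    A=np.zeros((3,3));b=np.zeros(3);L=[]
    for f,uv in l:
        o,d=ray(f,uv); d=d/np.linalg.norm(d); M=np.eye(3)-np.outer(d,d); A+=M;b+=M@o; L.append((o,d))
    p=np.linalg.solve(A,b); return p,[round(float(np.linalg.norm(np.cross(p-o,d))),1) for o,d in L]
def save(f,n,crop=None,s=1):
    im=f["color"][...,::-1]
    if crop: im=im[crop[1]:crop[3],crop[0]:crop[2]]
    cv2.imwrite("pics/"+n,cv2.resize(im,None,fx=s,fy=s,interpolation=cv2.INTER_CUBIC))
def grab(n,fn=None):
    f=grab_frame(n); pickle.dump(f,open(f"{fn or n}.pkl","wb")); return f
def load(n): return pickle.load(open(f"{n}.pkl","rb"))
E
python3 - <<'E'
from h import *
for n in("scene","top"):
    f=grab(n); save(f,n+"0.png",s=1.42); print(n,f["vfov"],f["cx"],f["cy"],f["k1"],np.round(f["view"],3).tolist())
print(env.state())
E
```

```text
scene 55.13313073299387 278.6293954524494 217.20076200028194 -0.0338631445977383 [[-0.852, 0.524, 0.008, 434.884], [-0.376, -0.622, 0.687, 115.641], [0.365, 0.582, 0.727, -1341.952], [0.0, 0.0, 0.0, 1.0]]
top 53.55870329039697 288.3383027160407 208.17627744368673 -0.12795850513225468 [[-0.017, -1.0, 0.005, -25.698], [0.983, -0.015, 0.185, -519.457], [-0.185, 0.008, 0.983, -1179.465], [0.0, 0.0, 0.0, 1.0]]
{'time_s': 0.1, 'qpos': array([-7.31071386e+01,  1.83478826e+01,  8.96984992e+01, -7.98794211e-04,
        7.20438137e+01, -1.14663113e+00]), 'qvel': array([-0.07276361, -0.10502007, -0.12650436, -0.0691536 , -0.02720295,
        0.01764576]), 'effort': array([-1.20034103e-03, -4.13333273e+01, -2.32511044e+01,  7.28259422e-02,
        4.22467373e-02, -5.65267931e-05]), 'ee_pos': array([ 177.92238458, -546.31365362,  213.21152292]), 'ee_rot': array([-1.79909807e+02, -1.04556829e-03,  1.80397385e+01]), 'force': array([-0.9556183 , -0.00267206, -0.23167481]), 'torque': array([0.07083729, 0.00528312, 0.02613054]), 'gripper_force': 0.0, 'gripper_width': 91.09523587442335}
```

View pics/scene0.png

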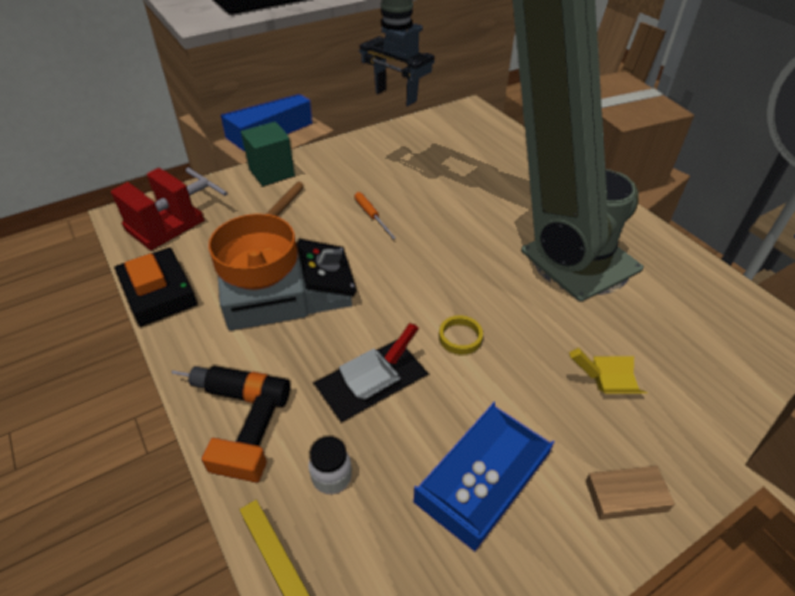

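View pics/top0.png

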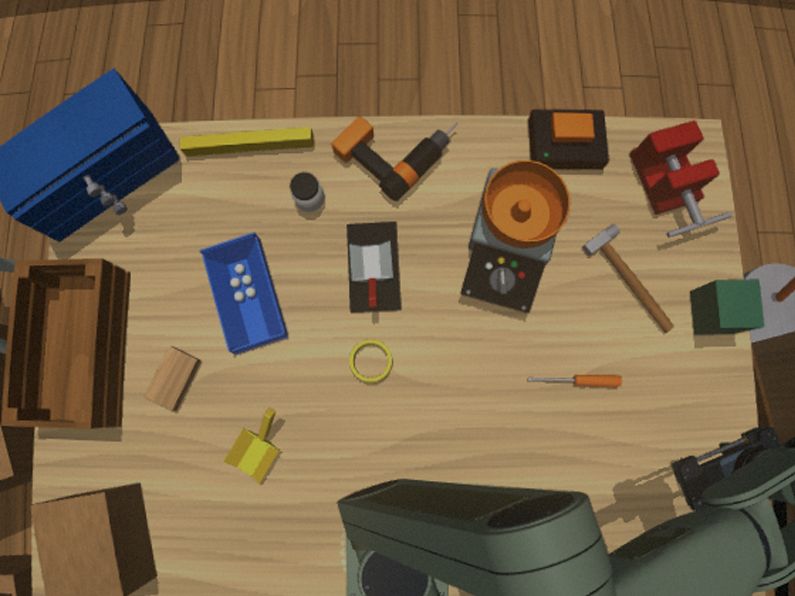

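Overview: the tray is at top-px (~172,207 unscaled), the scoop on the mat at (~263,188), the tumbler at (~365,160) and the dial near white or yellow. I'll zoom in to measure.

Run:
```python
from h import *
save(load("top"),"topc.png",(138,105,404,255),3)
save(load("scene"),"scenec.png",(140,145,400,390),2.4)
```

```text
(no output)
```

View pics/topc.png

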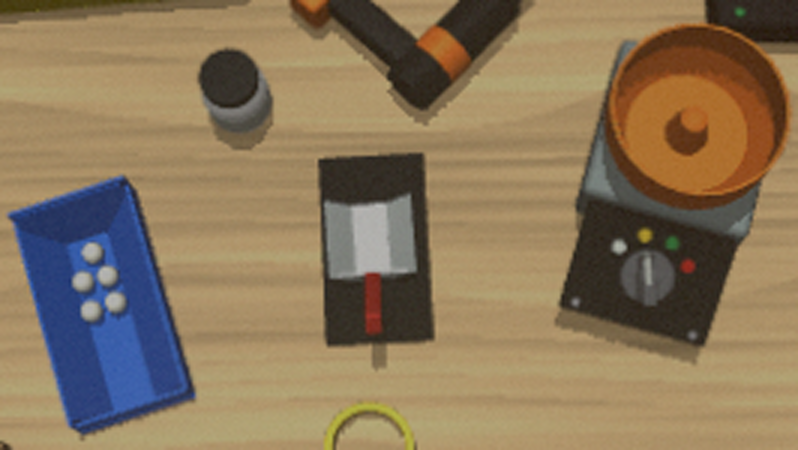

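View pics/scenec.png

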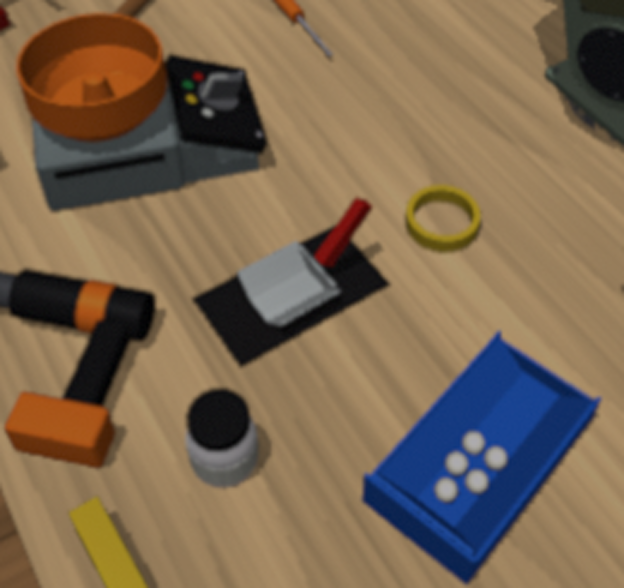

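Top crop: ball centres near (92,253), (83,282), (107,276), (92,311), (115,302). The handle runs (372,274)→(374,333). The dial centre is (648,277), with its pointer at the yellow dot (645,236). The scene crop shows the same points for triangulation.

```bash
cat > meas.py <<'E'
from h import *
t,s=load("top"),load("scene")
T=lambda u,v:(t,((u+.5)/3-.5+138,(v+.5)/3-.5+105))
S=lambda u,v:(s,((u+.5)/2.4-.5+140,(v+.5)/2.4-.5+145))
P=dict(
 ballA=[T(92,253),S(446,489)], ballB=[T(83,282),S(477,481)], ballC=[T(107,276),S(457,462)], ballD=[T(92,311),S(497,457)], ballE=[T(115,302),S(473,442)],
 trayFR=[T(125,178),S(367,480)], trayNL=[T(75,430),S(598,402)], trayNR=[T(193,393),S(498,335)],
 matFR=[T(423,154),S(195,299)], matFL=[T(319,159),S(240,363)], matNL=[T(328,346),S(388,284)],matNR=[T(433,341),None],
 handletip=[T(374,330),S(364,205)], 
 white=[T(619,246),S(207,112)], yel=[T(645,236),S(191,99)], green=[T(672,243),S(187,86)], red=[T(688,266),S(198,77)],
 dial=[T(649,277),S(221,90)],
 bowl=[T(700,110),S(92,75)], panNR=[T(704,345),S(266,148)], panNL=[T(561,306),None])
for k,v in P.items():
    if v[1]: p,e=tri(v); print(k,np.round(p,1),e)
print("matNR z4",atz(*P["matNR"][0],4)); print("panNL",atz(*P["panNL"][0],46))
for n,(u,v) in dict(lipL=(353,205),lipR=(388,202),backL=(358,276),backR=(389,274),).items(): print(n,atz(*T(u,v),6).round(1))
for n,(u,v) in dict(rimlipL=(324,203),rimlipR=(412,195),rimbL=(331,278),rimbR=(416,271)).items(): print(n,atz(*T(u,v),31).round(1))
E
python3 meas.py
```

```text
ballA [590.3 334.   19.5] [0.0, 0.0]
ballB [560.  342.6  18.8] [0.3, 0.3]
ballC [565.4 317.3  20.7] [0.3, 0.3]
ballD [528.9 332.5  19.4] [1.2, 1.2]
ballE [538.5 308.2  19.7] [0.1, 0.1]
trayFR [659.4 296.4  47.8] [2.1, 2.1]
trayNL [407.6 342.4  28.9] [0.3, 0.3]
trayNR [443.3 224.7  27.5] [0.4, 0.4]
matFR [693.6  -5.6   1.3] [2.1, 2.1]
matFL [689.6 101.4   8.6] [0.2, 0.2]
matNL [493.4  92.    1.3] [0.4, 0.4]
handletip [494.7  39.8  88.2] [1.1, 1.1]
white [ 573.9 -196.8   79.5] [0.5, 0.5]
yel [ 582.5 -221.9   85.4] [0.1, 0.1]
green [ 575.5 -248.2   83.8] [0.1, 0.1]
red [ 553.6 -263.7   77.5] [0.5, 0.5]
dial [ 541.7 -223.9   80.5] [1.5, 1.5]
bowl [ 688.3 -269.4  138.4] [3.9, 3.9]
panNR [ 480.2 -292.2 -101. ] [30.9, 30.9]
matNR z4 [496.16628803 -14.67286292   4.        ]
panNL [ 522.30144096 -141.87549567   46.        ]
lipL [639.8  66.2   6. ]
lipR [642.4  29.9   6. ]
backL [564.5  61.2   6. ]
backR [566.   29.4   6. ]
rimlipL [635.5  93.9  31. ]
rimlipR [642.4   4.4  31. ]
rimbL [557.4  86.6  31. ]
rimbR [563.2   1.2  31. ]
```

```bash
cat > plan.py <<'E'
from h import *
from scipy.optimize import least_squares
def pose(p,rpy):
    M=np.eye(4); M[:3,:3]=R.from_euler('xyz',rpy,degrees=True).as_matrix(); M[:3,3]=p; return M
def cur():
    s=env.state(); return pose(s["ee_pos"],s["ee_rot"])
def step(M,x,n):
    D=np.eye(4); D[:3,:3]=R.from_rotvec(x[3:]).as_matrix(); D[:3,3]=x[:3]*10
    for _ in range(n): M=M@D
    return M
def go(A,B,n):
    f=lambda x:(lambda M:np.r_[M[:3,3]-B[:3,3],300*R.from_matrix(M[:3,:3].T@B[:3,:3]).as_rotvec()])(step(A,x,n))
    rel=np.linalg.inv(A)@B
    x=least_squares(f,np.r_[rel[:3,3]/10,R.from_matrix(rel[:3,:3]).as_rotvec()]/n).x
    x=np.round(x,3); E=step(A,x,n)
    print(n,"rows",dict(zip("tx ty tz wx wy wz".split(),x.tolist())),"end",E[:3,3].round(1),"mid",step(A,x,n//2)[:3,3].round(0),"MAX" if abs(np.linalg.norm(x[:3]))>4.1 or np.linalg.norm(x[3:])>.124 else "")
    return E
def scoop2tcp(o,yaw,pitch=0,g=(-78,68.5)):
    """tool pose for scoop origin o, yaw deg, pitch>0 lip down"""
    S=pose(o,[0,pitch,yaw]); G=pose([g[0]+19*.656,0,g[1]-19*.755],[180,-41,0]); return S@G
def lip2tcp(l,yaw,pitch=0,**k):
    S=pose([0,0,0],[0,pitch,yaw]); return scoop2tcp(np.array(l)-S[:3,:3]@[45,0,0],yaw,pitch,**k)
E
python3 - <<'E'
from plan import *
exec(open('meas.py').read().split("for k,v")[0])
c=[atz(*P[k][0],4) for k in("matFR","matFL","matNL","matNR")]; print("mat",np.mean(c,0).round(1))
a=np.linspace(0,2*np.pi,200)
def ext(q):
    uv=proj(t,np.c_[q[0]+85*np.cos(a),q[1]+85*np.sin(a),0*a+165]); uv=(uv+.5-[138,105])*3-.5
    return np.array([uv[:,0].min(),uv[:,0].max(),uv[:,1].min()])
r=least_squares(lambda q:ext(q)-[609,788,25],[690,-269]); print("bowl",r.x,r.fun)
# dots: circle r40 on panel
D=np.array([tri(P[k])[0] for k in("white","yel","green","red")])
def f(q):
    Rm=R.from_euler('ZY',[q[3],-25],degrees=True).as_matrix()
    ang=np.radians(q[4]-40*np.arange(4)); m=np.c_[40*np.cos(ang),40*np.sin(ang),0*ang]@Rm.T+q[:3]
    return (m-D).ravel()
r=least_squares(f,[542,-224,69,-16,60]); print("panel centre,yaw,ang0",r.x.round(1),r.fun.round(1))
A=cur(); g=scoop2tcp([595.5,45.7,4],3.7); pre=g.copy(); pre[:3,3]-=90*g[:3,2]
print(R.from_matrix(g[:3,:3]).as_euler('xyz',degrees=True),g[:3,3])
m=pre.copy(); m[:3,3]+=[-40,-30,70]
E=go(A,m,22); E=go(E,pre,5); go(E,g,5)
E
```

```text
mat [593.6  43.1   4. ]
bowl [ 681.99224339 -264.8582389 ] [-1.32419213  1.35593832 -0.04832944]
panel centre,yaw,ang0 [ 546.5 -224.8   69.4  -12.7   55.6] [-0.3 -0.3 -0.5  0.4 -0.   0.3 -0.5  0.1  1.   0.3  0.3 -0.8]
[180.  -41.    3.7] [530.10060204  41.47081065  58.155     ]
22 rows {'tx': 1.546, 'ty': -2.254, 'tz': 0.599, 'wx': -0.004, 'wy': 0.032, 'wz': 0.011} end [431.8   7.4 195.4] mid [ 286. -262.  173.] 
5 rows {'tx': -0.281, 'ty': -0.552, 'tz': 1.589, 'wx': -0.0, 'wy': 0.002, 'wz': -0.001} end [471.2  37.7 126.1] mid [448.  20. 168.] 
5 rows {'tx': -0.002, 'ty': 0.002, 'tz': 1.8, 'wx': -0.0, 'wy': -0.0, 'wz': 0.0} end [530.2  41.5  58.2] mid [495.  39.  99.]
```

Emit:
move_arm --plan '[{"tx": 1.546,"ty": -2.254,"tz": 0.599,"wx": -0.004,"wy": 0.032,"wz": 0.011},{"tx": 1.546,"ty": -2.254,"tz": 0.599,"wx": -0.004,"wy": 0.032,"wz": 0.011},{"tx": 1.546,"ty": -2.254,"tz": 0.599,"wx": -0.004,"wy": 0.032,"wz": 0.011},{"tx": 1.546,"ty": -2.254,"tz": 0.599,"wx": -0.004,"wy": 0.032,"wz": 0.011},{"tx": 1.546,"ty": -2.254,"tz": 0.599,"wx": -0.004,"wy": 0.032,"wz": 0.011},{"tx": 1.546,"ty": -2.254,"tz": 0.599,"wx": -0.004,"wy": 0.032,"wz": 0.011},{"tx": 1.546,"ty": -2.254,"tz": 0.599,"wx": -0.004,"wy": 0.032,"wz": 0.011},{"tx": 1.546,"ty": -2.254,"tz": 0.599,"wx": -0.004,"wy": 0.032,"wz": 0.011},{"tx": 1.546,"ty": -2.254,"tz": 0.599,"wx": -0.004,"wy": 0.032,"wz": 0.011},{"tx": 1.546,"ty": -2.254,"tz": 0.599,"wx": -0.004,"wy": 0.032,"wz": 0.011},{"tx": 1.546,"ty": -2.254,"tz": 0.599,"wx": -0.004,"wy": 0.032,"wz": 0.011}]' --gripper 9.1 --force 50

```text
time_s: 1.02
ee_pos: [286.5, -261.0, 172.5]
ee_rot: [178.7, -20.3, 11.2]
force: [0.5, -0.1, 0.1]
gripper_width: 91.2
gripper_force: 0.0
```

Emit:
move_arm --plan '[{"tx": 1.546,"ty": -2.254,"tz": 0.599,"wx": -0.004,"wy": 0.032,"wz": 0.011},{"tx": 1.546,"ty": -2.254,"tz": 0.599,"wx": -0.004,"wy": 0.032,"wz": 0.011},{"tx": 1.546,"ty": -2.254,"tz": 0.599,"wx": -0.004,"wy": 0.032,"wz": 0.011},{"tx": 1.546,"ty": -2.254,"tz": 0.599,"wx": -0.004,"wy": 0.032,"wz": 0.011},{"tx": 1.546,"ty": -2.254,"tz": 0.599,"wx": -0.004,"wy": 0.032,"wz": 0.011},{"tx": 1.546,"ty": -2.254,"tz": 0.599,"wx": -0.004,"wy": 0.032,"wz": 0.011},{"tx": 1.546,"ty": -2.254,"tz": 0.599,"wx": -0.004,"wy": 0.032,"wz": 0.011},{"tx": 1.546,"ty": -2.254,"tz": 0.599,"wx": -0.004,"wy": 0.032,"wz": 0.011},{"tx": 1.546,"ty": -2.254,"tz": 0.599,"wx": -0.004,"wy": 0.032,"wz": 0.011},{"tx": 1.546,"ty": -2.254,"tz": 0.599,"wx": -0.004,"wy": 0.032,"wz": 0.011},{"tx": 1.546,"ty": -2.254,"tz": 0.599,"wx": -0.004,"wy": 0.032,"wz": 0.011},{}]'

```text
schema error: expected keys tx, ty, tz, wx, wy, wz
```

Emit:
move_arm --plan '[{"tx": 1.546,"ty": -2.254,"tz": 0.599,"wx": -0.004,"wy": 0.032,"wz": 0.011},{"tx": 1.546,"ty": -2.254,"tz": 0.599,"wx": -0.004,"wy": 0.032,"wz": 0.011},{"tx": 1.546,"ty": -2.254,"tz": 0.599,"wx": -0.004,"wy": 0.032,"wz": 0.011},{"tx": 1.546,"ty": -2.254,"tz": 0.599,"wx": -0.004,"wy": 0.032,"wz": 0.011},{"tx": 1.546,"ty": -2.254,"tz": 0.599,"wx": -0.004,"wy": 0.032,"wz": 0.011},{"tx": 1.546,"ty": -2.254,"tz": 0.599,"wx": -0.004,"wy": 0.032,"wz": 0.011},{"tx": 1.546,"ty": -2.254,"tz": 0.599,"wx": -0.004,"wy": 0.032,"wz": 0.011},{"tx": 1.546,"ty": -2.254,"tz": 0.599,"wx": -0.004,"wy": 0.032,"wz": 0.011},{"tx": 1.546,"ty": -2.254,"tz": 0.599,"wx": -0.004,"wy": 0.032,"wz": 0.011},{"tx": 1.546,"ty": -2.254,"tz": 0.599,"wx": -0.004,"wy": 0.032,"wz": 0.011},{"tx": 1.546,"ty": -2.254,"tz": 0.599,"wx": -0.004,"wy": 0.032,"wz": 0.011},{"tx": 0,"ty": 0,"tz": 0,"wx": 0,"wy": 0,"wz": 0}]'

```text
time_s: 2.02
ee_pos: [428.7, 4.3, 193.8]
ee_rot: [179.9, -40.0, 4.1]
force: [-0.9, 0.0, 1.0]
gripper_width: 90.8
gripper_force: 0.0
```

Run:
```python
from plan import *
f=grab("wrist","w1"); save(f,"w1.png",s=1.42); s=env.state(); print(s["ee_pos"],s["ee_rot"],s["qpos"].round(0))
g=scoop2tcp([595.5,45.7,4],3.7)
for n,p in dict(grip=[-78,0,68.5],tip=[-105,0,97],lip=[45,0,0],lipL=[45,18,2],lipR=[45,-18,2]).items():
    S=pose([595.5,45.7,4],[0,0,3.7]); print(n,(proj(f,(S@np.r_[p,1])[:3])*1.42).round(0))
```

```text
[428.14227054   2.99454253 193.43690873] [179.86330581 -39.9388762    4.12614232] [ -6. -10. 137.  26.  15.  56.]
grip [[354. 287.]]
tip [[348. 309.]]
lip [[368. 190.]]
lipL [[346. 189.]]
lipR [[389. 189.]]
```

View pics/w1.png

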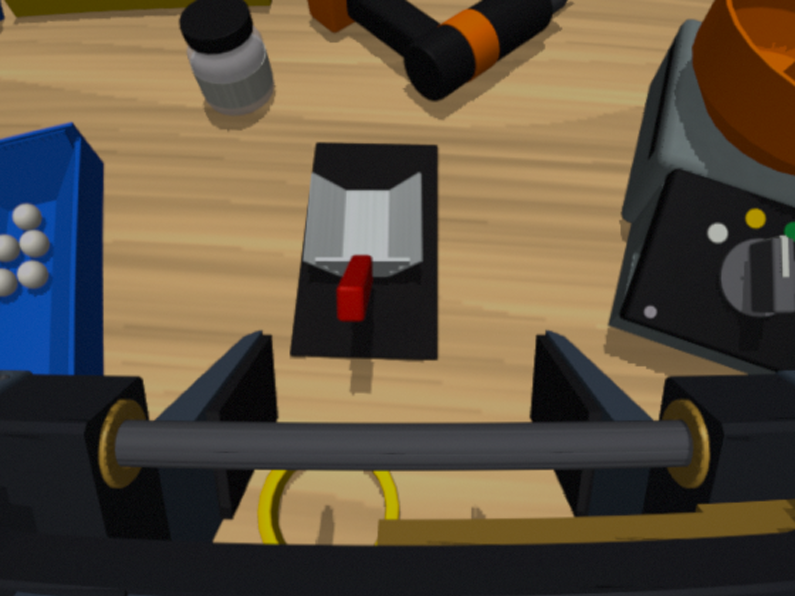

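Wrist view: the scoop lip centre is at (367,190), against a predicted (368,190), and the handle matches too. The pose is confirmed, so I'll go in.

Run:
```python
from plan import *
A=cur();g=scoop2tcp([595.5,45.7,4],3.7); pre=g.copy(); pre[:3,3]-=75*g[:3,2]
E=go(A,pre,6); go(E,g,5)
```

```text
6 rows {'tx': -0.149, 'ty': -0.529, 'tz': 1.594, 'wx': -0.0, 'wy': 0.003, 'wz': 0.001} end [481.   38.4 114.8] mid [454.  21. 154.] 
5 rows {'tx': 0.001, 'ty': 0.005, 'tz': 1.5, 'wx': -0.0, 'wy': 0.0, 'wz': -0.0} end [530.1  41.5  58.2] mid [501.  40.  92.]
```

Emit:
move_arm --plan '[{"tx": -0.149,"ty": -0.529,"tz": 1.594,"wx": 0,"wy": 0.003,"wz": 0.001},{"tx": -0.149,"ty": -0.529,"tz": 1.594,"wx": 0,"wy": 0.003,"wz": 0.001},{"tx": -0.149,"ty": -0.529,"tz": 1.594,"wx": 0,"wy": 0.003,"wz": 0.001},{"tx": -0.149,"ty": -0.529,"tz": 1.594,"wx": 0,"wy": 0.003,"wz": 0.001},{"tx": -0.149,"ty": -0.529,"tz": 1.594,"wx": 0,"wy": 0.003,"wz": 0.001},{"tx": -0.149,"ty": -0.529,"tz": 1.594,"wx": 0,"wy": 0.003,"wz": 0.001},{"tx": 0,"ty": 0,"tz": 0,"wx": 0,"wy": 0,"wz": 0},{"tx": 0,"ty": 0,"tz": 0,"wx": 0,"wy": 0,"wz": 0}]'

```text
time_s: 2.73
ee_pos: [462.2, 25.1, 150.9]
ee_rot: [-179.1, -41.0, 3.3]
force: [-0.0, -0.1, 0.2]
gripper_width: 91.1
gripper_force: 0.0
```

Run:
```python
from plan import *
A=cur();g=scoop2tcp([595.5,45.7,4],3.7)
go(A,g,6);print(env.state()["qpos"].round(0))
```

```text
6 rows {'tx': -0.15, 'ty': -0.186, 'tz': 1.92, 'wx': -0.002, 'wy': -0.0, 'wz': -0.001} end [530.1  41.5  58.2] mid [496.  33. 105.] 
[ -1.  -2. 140.  77.   4.  10.]
```

The arm is near a wrist singularity (q5≈4°). I'll use a steeper tool (15° tilt) for the grasp.

```bash
python3 - <<'E'
s=open('plan.py').read()
s=s.replace('G=pose([g[0]+19*.656,0,g[1]-19*.755],[180,-41,0])','t=np.radians(TILT); G=pose([g[0]+19*np.sin(t),0,g[1]-19*np.cos(t)],[180,-TILT,0])').replace("def pose","TILT=15\ndef pose",1)
open('plan.py','w').write(s)
E
python3 - <<'E'
from plan import *
A=cur();g=scoop2tcp([595.5,45.7,4],3.7);pre=g.copy(); pre[:3,3]-=80*g[:3,2]
E=go(A,pre,9); go(E,g,5)
E
```

```text
9 rows {'tx': 0.288, 'ty': -0.131, 'tz': 0.414, 'wx': -0.001, 'wy': -0.05, 'wz': -0.0} end [502.   39.7 131.6] mid [481.  32. 145.] 
5 rows {'tx': -0.006, 'ty': 0.005, 'tz': 1.602, 'wx': -0.001, 'wy': -0.001, 'wz': -0.0} end [522.6  40.9  54.2] mid [510.  40. 101.]
```

Emit:
move_arm --plan '[{"tx": 0.288,"ty": -0.131,"tz": 0.414,"wx": -0.001,"wy": -0.05,"wz": 0},{"tx": 0.288,"ty": -0.131,"tz": 0.414,"wx": -0.001,"wy": -0.05,"wz": 0},{"tx": 0.288,"ty": -0.131,"tz": 0.414,"wx": -0.001,"wy": -0.05,"wz": 0},{"tx": 0.288,"ty": -0.131,"tz": 0.414,"wx": -0.001,"wy": -0.05,"wz": 0},{"tx": 0.288,"ty": -0.131,"tz": 0.414,"wx": -0.001,"wy": -0.05,"wz": 0},{"tx": 0.288,"ty": -0.131,"tz": 0.414,"wx": -0.001,"wy": -0.05,"wz": 0},{"tx": 0.288,"ty": -0.131,"tz": 0.414,"wx": -0.001,"wy": -0.05,"wz": 0},{"tx": 0.288,"ty": -0.131,"tz": 0.414,"wx": -0.001,"wy": -0.05,"wz": 0},{"tx": 0.288,"ty": -0.131,"tz": 0.414,"wx": -0.001,"wy": -0.05,"wz": 0},{"tx": 0,"ty": 0,"tz": 0,"wx": 0,"wy": 0,"wz": 0},{"tx": 0,"ty": 0,"tz": 0,"wx": 0,"wy": 0,"wz": 0}]'

```text
time_s: 3.65
ee_pos: [492.0, 46.9, 143.0]
ee_rot: [-178.1, -24.7, 4.3]
force: [-0.0, -0.0, 0.7]
gripper_width: 91.3
gripper_force: 0.0
```

Run:
```python
from plan import *
A=cur();g=scoop2tcp([595.5,45.7,4],3.7)
go(A,g,6);s=env.state();print(s["qpos"].round(0),s["ee_pos"],s["ee_rot"])
```

```text
6 rows {'tx': -0.054, 'ty': 0.165, 'tz': 1.561, 'wx': -0.006, 'wy': -0.028, 'wz': 0.002} end [522.6  41.   54.1] mid [509.  44.  99.] 
[  2.   4. 125.   6.  26.  83.] [492.03110927  46.8683265  142.95180826] [-178.08485254  -24.71579671    4.28602824]
```

Emit:
move_arm --plan '[{"tx": -0.054,"ty": 0.165,"tz": 1.561,"wx": -0.006,"wy": -0.028,"wz": 0.002},{"tx": -0.054,"ty": 0.165,"tz": 1.561,"wx": -0.006,"wy": -0.028,"wz": 0.002},{"tx": -0.054,"ty": 0.165,"tz": 1.561,"wx": -0.006,"wy": -0.028,"wz": 0.002},{"tx": -0.054,"ty": 0.165,"tz": 1.561,"wx": -0.006,"wy": -0.028,"wz": 0.002},{"tx": -0.054,"ty": 0.165,"tz": 1.561,"wx": -0.006,"wy": -0.028,"wz": 0.002},{"tx": -0.054,"ty": 0.165,"tz": 1.561,"wx": -0.006,"wy": -0.028,"wz": 0.002},{"tx": 0,"ty": 0,"tz": 0,"wx": 0,"wy": 0,"wz": 0},{"tx": 0,"ty": 0,"tz": 0,"wx": 0,"wy": 0,"wz": 0}]'

```text
time_s: 4.32
ee_pos: [520.9, 41.6, 53.3]
ee_rot: [-179.9, -14.9, 3.7]
force: [-0.3, 1.0, 0.5]
gripper_width: 91.1
gripper_force: 0.0
```

Run:
```python
from plan import *
A=cur();g=scoop2tcp([595.5,45.7,4],3.7)
go(A,g,1);s=env.state();print(s["qpos"].round(0),s["ee_pos"],s["ee_rot"],s["force"])
```

```text
1 rows {'tx': 0.18, 'ty': 0.073, 'tz': -0.042, 'wx': -0.002, 'wy': 0.001, 'wz': 0.001} end [522.6  41.   54.1] mid [521.  42.  53.] 
[  3.  17. 121.   1.  27.  89.] [520.8957967   41.60311469  53.28022273] [-179.89792468  -14.93571206    3.74360847] [-0.28256626  0.97032263  0.47821793]
```

Within 2 mm of target. I'll close.

Emit:
move_arm --plan '[{"tx": 0.18,"ty": 0.07,"tz": -0.04,"wx": 0,"wy": 0,"wz": 0},{"tx": 0,"ty": 0,"tz": 0,"wx": 0,"wy": 0,"wz": 0},{"tx": 0,"ty": 0,"tz": 0,"wx": 0,"wy": 0,"wz": 0},{"tx": 0,"ty": 0,"tz": 0,"wx": 0,"wy": 0,"wz": 0},{"tx": 0,"ty": 0,"tz": 0,"wx": 0,"wy": 0,"wz": 0},{"tx": 0,"ty": 0,"tz": 0,"wx": 0,"wy": 0,"wz": 0},{"tx": 0,"ty": 0,"tz": 0,"wx": 0,"wy": 0,"wz": 0},{"tx": 0,"ty": 0,"tz": 0,"wx": 0,"wy": 0,"wz": 0},{"tx": 0,"ty": 0,"tz": 0,"wx": 0,"wy": 0,"wz": 0},{"tx": 0,"ty": 0,"tz": 0,"wx": 0,"wy": 0,"wz": 0}]' --gripper 0.5 --force 55

```text
time_s: 5.15
ee_pos: [523.9, 41.6, 54.7]
ee_rot: [-179.9, -15.0, 3.8]
force: [-0.4, -0.6, 0.1]
gripper_width: 27.4
gripper_force: 0.0
```

Run:
```python
from plan import *
A=cur();s=env.state();print(s["ee_pos"],s["ee_rot"],s["force"],s["gripper_width"])
np.save("grasp.npy",A)
# transform scoop<-tool assuming scoop z=4
S=pose([595.5,45.7,4],[0,0,3.7]); np.save("S2T.npy",np.linalg.inv(S)@A)
up=A.copy(); up[2,3]+=110; go(A,up,6)
```

```text
[523.9419036   41.61052724  54.745685  ] [-179.88071631  -15.03043356    3.76377163] [-0.41888019 -0.5863057   0.07378342] 27.40329418319802
6 rows {'tx': 0.475, 'ty': -0.004, 'tz': -1.771, 'wx': -0.0, 'wy': 0.0, 'wz': 0.0} end [523.9  41.6 164.8] mid [524.  42. 110.]
```

Not closed yet (27 mm); wait a little.

Emit:
move_arm --plan '[{"tx": 0,"ty": 0,"tz": 0,"wx": 0,"wy": 0,"wz": 0},{"tx": 0,"ty": 0,"tz": 0,"wx": 0,"wy": 0,"wz": 0},{"tx": 0,"ty": 0,"tz": 0,"wx": 0,"wy": 0,"wz": 0},{"tx": 0,"ty": 0,"tz": 0,"wx": 0,"wy": 0,"wz": 0},{"tx": 0,"ty": 0,"tz": 0,"wx": 0,"wy": 0,"wz": 0},{"tx": 0,"ty": 0,"tz": 0,"wx": 0,"wy": 0,"wz": 0}]'

```text
time_s: 5.65
ee_pos: [523.9, 41.6, 54.7]
ee_rot: [-179.9, -15.0, 3.8]
force: [0.1, 0.1, -1.1]
gripper_width: 15.7
gripper_force: 55.0
```

Run:
```python
from plan import *
A=cur();s=env.state();print(s["ee_pos"],s["ee_rot"],s["force"],s["gripper_width"],s["gripper_force"])
np.save("grasp.npy",A)
S=pose([595.5,45.7,4],[0,0,R.from_matrix(A[:3,:3]).as_euler('xyz',degrees=True)[2]]); S[:2,3]+=0
print((np.linalg.inv(S)@A)[:3,3]); np.save("S2T.npy",np.linalg.inv(S)@A)
up=A.copy(); up[2,3]+=110; go(A,up,6)
```

```text
[523.885466    41.59246745  54.72166701] [-179.88105178  -15.02584134    3.76303315] [ 0.14215905  0.06943865 -1.08151537] 15.690575536032359 54.99943256378174
[-71.72971233   0.60139308  50.72166701]
6 rows {'tx': 0.475, 'ty': -0.004, 'tz': -1.771, 'wx': -0.0, 'wy': 0.0, 'wz': 0.0} end [523.9  41.6 164.7] mid [524.  42. 110.]
```

```bash
cat >> plan.py <<'E'
def sc(o,yaw,pitch=0):
    G=np.load("S2T.npy").copy(); G[1,3]=0; return pose(o,[0,pitch,yaw])@G
TR=pose([533,319.5,0],[0,0,17.6])
def lip_tray(x,z,pitch,dy=0,yaw=17.6,TR=TR):
    S=pose([0,0,0],[0,pitch,yaw]); l=(TR@np.r_[x,dy,z,1])[:3]; return sc(l-S[:3,:3]@[45,0,0],yaw,pitch)
E
python3 - <<'E'
from plan import *
A=cur(); up=A.copy(); up[2,3]+=80; E=go(A,up,5); go(E,lip_tray(-18,80,5),13)
E
```

```text
5 rows {'tx': 0.415, 'ty': -0.003, 'tz': -1.545, 'wx': -0.0, 'wy': 0.0, 'wz': 0.0} end [523.9  41.6 134.7] mid [524.  42.  87.] 
13 rows {'tx': -0.522, 'ty': -1.967, 'tz': -0.165, 'wx': 0.004, 'wy': -0.007, 'wz': -0.018} end [409.4 280.3 140.9] mid [478. 155. 137.]
```

Emit:
move_arm --plan '[{"tx": 0.415,"ty": 0,"tz": -1.545,"wx": 0,"wy": 0,"wz": 0},{"tx": 0.415,"ty": 0,"tz": -1.545,"wx": 0,"wy": 0,"wz": 0},{"tx": 0.415,"ty": 0,"tz": -1.545,"wx": 0,"wy": 0,"wz": 0},{"tx": 0.415,"ty": 0,"tz": -1.545,"wx": 0,"wy": 0,"wz": 0},{"tx": 0.415,"ty": 0,"tz": -1.545,"wx": 0,"wy": 0,"wz": 0},{"tx": -0.522,"ty": -1.967,"tz": -0.165,"wx": 0.004,"wy": -0.007,"wz": -0.018},{"tx": -0.522,"ty": -1.967,"tz": -0.165,"wx": 0.004,"wy": -0.007,"wz": -0.018},{"tx": -0.522,"ty": -1.967,"tz": -0.165,"wx": 0.004,"wy": -0.007,"wz": -0.018},{"tx": -0.522,"ty": -1.967,"tz": -0.165,"wx": 0.004,"wy": -0.007,"wz": -0.018},{"tx": -0.522,"ty": -1.967,"tz": -0.165,"wx": 0.004,"wy": -0.007,"wz": -0.018},{"tx": -0.522,"ty": -1.967,"tz": -0.165,"wx": 0.004,"wy": -0.007,"wz": -0.018},{"tx": -0.522,"ty": -1.967,"tz": -0.165,"wx": 0.004,"wy": -0.007,"wz": -0.018}]'

```text
time_s: 6.65
ee_pos: [468.4, 174.0, 136.9]
ee_rot: [180.0, -12.1, 11.2]
force: [-0.0, 0.2, -2.6]
gripper_width: 15.6
gripper_force: 55.0
```

Emit:
move_arm --plan '[{"tx": -0.522,"ty": -1.967,"tz": -0.165,"wx": 0.004,"wy": -0.007,"wz": -0.018},{"tx": -0.522,"ty": -1.967,"tz": -0.165,"wx": 0.004,"wy": -0.007,"wz": -0.018},{"tx": -0.522,"ty": -1.967,"tz": -0.165,"wx": 0.004,"wy": -0.007,"wz": -0.018},{"tx": -0.522,"ty": -1.967,"tz": -0.165,"wx": 0.004,"wy": -0.007,"wz": -0.018},{"tx": -0.522,"ty": -1.967,"tz": -0.165,"wx": 0.004,"wy": -0.007,"wz": -0.018},{"tx": -0.522,"ty": -1.967,"tz": -0.165,"wx": 0.004,"wy": -0.007,"wz": -0.018},{"tx": 0,"ty": 0,"tz": 0,"wx": 0,"wy": 0,"wz": 0},{"tx": 0,"ty": 0,"tz": 0,"wx": 0,"wy": 0,"wz": 0}]'

```text
time_s: 7.32
ee_pos: [408.9, 280.4, 140.7]
ee_rot: [-179.9, -9.8, 17.6]
force: [-1.0, -0.1, -1.2]
gripper_width: 15.8
gripper_force: 55.0
```

Run:
```python
from plan import *
f=grab("wrist","w2"); save(f,"w2.png",s=1.42); s=env.state(); print(s["ee_pos"],s["ee_rot"],s["qpos"].round(0))
G=np.load("S2T.npy"); S=cur()@np.linalg.inv(G)
pr=lambda n,p:print(n,(proj(f,p)*1.42).round(0).tolist())
pr("scoop lip",[(S@[45,y,0,1])[:3] for y in(-18,0,18)])
pr("floor far L/R",[(TR@[85,y,6,1])[:3] for y in(22,-22)])
pr("floor near L/R x0",[(TR@[20,y,6,1])[:3] for y in(22,-22)])
pr("rim x0,115 L/R",[(TR@[x,y,41,1])[:3] for x in(0,85) for y in(60,-60)])
```

```text
[409.17463363 279.7917579  140.64627591] [-179.90105632   -9.78324046   17.54008736] [ 35.  10. 113.  -4.  47. 110.]
scoop lip [[445.0, 97.0], [405.0, 97.0], [365.0, 97.0]]
floor far L/R [[365.0, -47.0], [441.0, -47.0]]
floor near L/R x0 [[365.0, 64.0], [441.0, 64.0]]
rim x0,115 L/R [[288.0, 82.0], [518.0, 81.0], [288.0, -80.0], [518.0, -80.0]]
```

View pics/w2.png

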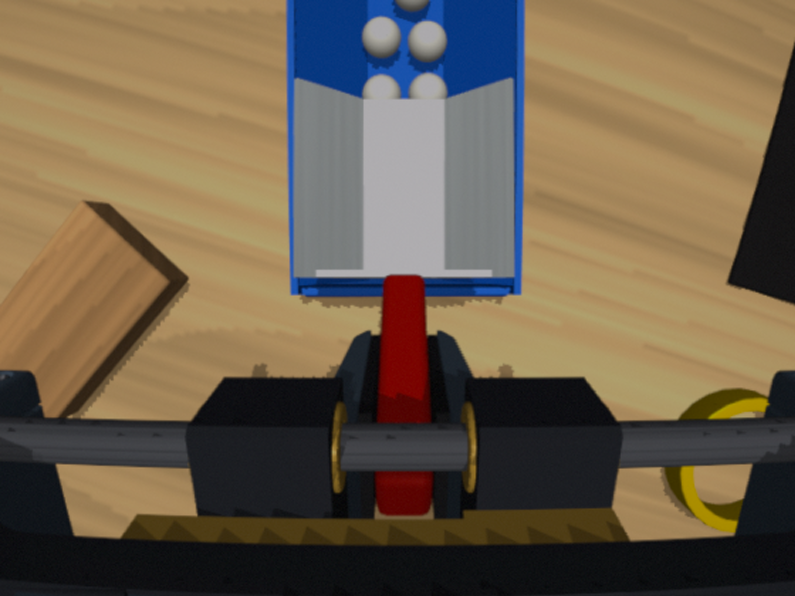

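Wrist view: the tray is centred at col ~406 (predicted 403, about 1 mm off) and the yaw is aligned. All five balls lie ahead of the lip.

Run:
```python
from plan import *
f=load("w2")
for z in(30,41): print(z,(proj(f,[(TR@[x,y,z,1])[:3] for x in(-115,-108,-104) for y in(62,-62)])*1.42).round(0).tolist())
for p in [(381,38),(427,41),(412,-8)]: print((np.linalg.inv(TR)@np.r_[atz(f,np.array(p)/1.42,17),1]).round(1))
A=cur(); E=go(A,lip_tray(-18,35,6,dy=-1),4); E=go(E,lip_tray(-18,7.5,6,dy=-1),4)
E=go(E,lip_tray(80,7,5,dy=-1),12)
print(np.round(E,1))
```

```text
30 [[292.0, 298.0], [514.0, 298.0], [292.0, 286.0], [515.0, 286.0], [292.0, 279.0], [515.0, 279.0]]
41 [[288.0, 301.0], [519.0, 301.0], [288.0, 288.0], [519.0, 288.0], [287.0, 280.0], [519.0, 280.0]]
[30.9 12.4 17.   1. ]
[ 29.2 -13.5  17.    1. ]
[56.8 -5.1 17.   1. ]
4 rows {'tx': -0.147, 'ty': 0.017, 'tz': 1.065, 'wx': 0.0, 'wy': -0.003, 'wz': -0.0} end [410.6 279.6  97.7] mid [410. 280. 119.] 
4 rows {'tx': -0.109, 'ty': 0.001, 'tz': 0.679, 'wx': 0.0, 'wy': -0.0, 'wz': -0.0} end [410.5 279.6  70.2] mid [411. 280.  84.] 
12 rows {'tx': 0.793, 'ty': -0.0, 'tz': 0.154, 'wx': 0.0, 'wy': 0.001, 'wz': -0.0} end [502.9 308.8  67.5] mid [457. 294.  69.] 
[[ 9.000e-01  3.000e-01  2.000e-01  5.029e+02]
 [ 3.000e-01 -1.000e+00  1.000e-01  3.088e+02]
 [ 2.000e-01 -0.000e+00 -1.000e+00  6.750e+01]
 [ 0.000e+00  0.000e+00  0.000e+00  1.000e+00]]
```

Run:
```python
from plan import *
A=cur(); E=go(A,lip_tray(-12,8,6,dy=-1),8)
```

```text
8 rows {'tx': -0.054, 'ty': 0.009, 'tz': 0.878, 'wx': 0.0, 'wy': -0.002, 'wz': -0.0} end [416.2 281.4  70.6] mid [413. 281. 106.]
```

Emit:
move_arm --plan '[{"tx": -0.054,"ty": 0.009,"tz": 0.878,"wx": 0,"wy": -0.002,"wz": 0},{"tx": -0.054,"ty": 0.009,"tz": 0.878,"wx": 0,"wy": -0.002,"wz": 0},{"tx": -0.054,"ty": 0.009,"tz": 0.878,"wx": 0,"wy": -0.002,"wz": 0},{"tx": -0.054,"ty": 0.009,"tz": 0.878,"wx": 0,"wy": -0.002,"wz": 0},{"tx": -0.054,"ty": 0.009,"tz": 0.878,"wx": 0,"wy": -0.002,"wz": 0},{"tx": -0.054,"ty": 0.009,"tz": 0.878,"wx": 0,"wy": -0.002,"wz": 0},{"tx": -0.054,"ty": 0.009,"tz": 0.878,"wx": 0,"wy": -0.002,"wz": 0},{"tx": -0.054,"ty": 0.009,"tz": 0.878,"wx": 0,"wy": -0.002,"wz": 0},{"tx": 0,"ty": 0,"tz": 0,"wx": 0,"wy": 0,"wz": 0},{"tx": 0,"ty": 0,"tz": 0,"wx": 0,"wy": 0,"wz": 0}]'

```text
time_s: 8.2
ee_pos: [416.4, 281.7, 70.4]
ee_rot: [-179.9, -8.8, 17.5]
force: [-0.4, 0.1, -1.7]
gripper_width: 15.8
gripper_force: 55.0
```

Run:
```python
from plan import *
s=env.state();print(s["ee_pos"],s["ee_rot"],s["force"],s["gripper_width"])
A=cur(); E=go(A,lip_tray(40,6.5,5,dy=-1),8);E=go(E,lip_tray(84,6.5,4,dy=-1),8)
```

```text
[416.39546021 281.69096529  70.42172021] [-179.88030047   -8.84555924   17.50485068] [-0.44446913  0.0881159  -1.65353316] 15.774952588303412
8 rows {'tx': 0.619, 'ty': 0.002, 'tz': 0.143, 'wx': 0.0, 'wy': 0.003, 'wz': -0.0} end [464.8 296.8  67.3] mid [441. 289.  69.] 
8 rows {'tx': 0.523, 'ty': -0.0, 'tz': 0.123, 'wx': 0.0, 'wy': 0.002, 'wz': -0.0} end [505.8 309.7  65.3] mid [485. 303.  66.]
```

Emit:
move_arm --plan '[{"tx": 0.619,"ty": 0,"tz": 0.143,"wx": 0,"wy": 0.003,"wz": 0},{"tx": 0.619,"ty": 0,"tz": 0.143,"wx": 0,"wy": 0.003,"wz": 0},{"tx": 0.619,"ty": 0,"tz": 0.143,"wx": 0,"wy": 0.003,"wz": 0},{"tx": 0.619,"ty": 0,"tz": 0.143,"wx": 0,"wy": 0.003,"wz": 0},{"tx": 0.619,"ty": 0,"tz": 0.143,"wx": 0,"wy": 0.003,"wz": 0},{"tx": 0.619,"ty": 0,"tz": 0.143,"wx": 0,"wy": 0.003,"wz": 0},{"tx": 0.619,"ty": 0,"tz": 0.143,"wx": 0,"wy": 0.003,"wz": 0},{"tx": 0.619,"ty": 0,"tz": 0.143,"wx": 0,"wy": 0.003,"wz": 0}]'

```text
time_s: 8.87
ee_pos: [465.5, 297.2, 67.7]
ee_rot: [-179.9, -10.3, 17.5]
force: [-0.0, -0.3, -1.8]
gripper_width: 15.8
gripper_force: 55.0
```

Emit:
move_arm --plan '[{"tx": 0.523,"ty": 0,"tz": 0.123,"wx": 0,"wy": 0.002,"wz": 0},{"tx": 0.523,"ty": 0,"tz": 0.123,"wx": 0,"wy": 0.002,"wz": 0},{"tx": 0.523,"ty": 0,"tz": 0.123,"wx": 0,"wy": 0.002,"wz": 0},{"tx": 0.523,"ty": 0,"tz": 0.123,"wx": 0,"wy": 0.002,"wz": 0},{"tx": 0.523,"ty": 0,"tz": 0.123,"wx": 0,"wy": 0.002,"wz": 0},{"tx": 0.523,"ty": 0,"tz": 0.123,"wx": 0,"wy": 0.002,"wz": 0}]'

```text
time_s: 9.37
ee_pos: [493.5, 305.8, 65.4]
ee_rot: [-179.9, -10.6, 17.5]
force: [-2.4, -0.7, -0.9]
gripper_width: 15.9
gripper_force: 55.0
```

Run:
```python
from plan import *
s=env.state();print(s["ee_pos"],s["ee_rot"],s["force"],s["gripper_width"])
f=grab("top","t2"); save(f,"t2.png",(138,150,218,240),6)
```

```text
[493.48138259 305.79802567  65.41678971] [-179.91601679  -10.63021255   17.50127854] [-2.35067665 -0.66635356 -0.88306984] 15.92630541637869
```

View pics/t2.png

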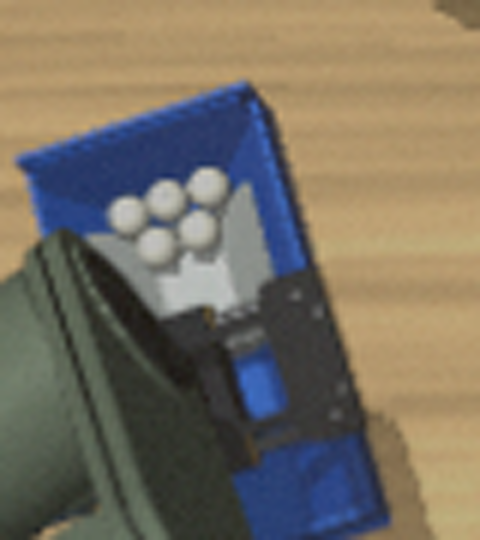

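Three balls sit against the far wall and two are just over the lip. I'll push on and lift with the lip up along the wall.

Run:
```python
from plan import *
A=cur(); d=-1
E=go(A,lip_tray(85.5,6.5,2.5,dy=d),5);E=go(E,lip_tray(94,22,-10,dy=d),6);E=go(E,lip_tray(101,42,-15,dy=d),5);E=go(E,lip_tray(90,130,-15,dy=d),8)
```

```text
5 rows {'tx': 0.189, 'ty': 0.002, 'tz': 0.114, 'wx': 0.0, 'wy': 0.006, 'wz': -0.0} end [505.8 309.8  62.3] mid [500. 308.  64.] 
6 rows {'tx': -0.068, 'ty': 0.001, 'tz': 0.164, 'wx': 0.0, 'wy': 0.036, 'wz': -0.0} end [504.9 309.5  51.7] mid [505. 310.  57.] 
5 rows {'tx': 0.17, 'ty': -0.001, 'tz': -0.118, 'wx': 0.0, 'wy': 0.018, 'wz': -0.0} end [509.6 311.   60.8] mid [507. 310.  55.] 
8 rows {'tx': 0.433, 'ty': -0.002, 'tz': -1.02, 'wx': 0.0, 'wy': -0.0, 'wz': -0.0} end [499.1 307.7 148.8] mid [504. 309. 105.]
```

Emit:
move_arm --plan '[{"tx": 0.189,"ty": 0,"tz": 0.114,"wx": 0,"wy": 0.006,"wz": 0},{"tx": 0.189,"ty": 0,"tz": 0.114,"wx": 0,"wy": 0.006,"wz": 0},{"tx": 0.189,"ty": 0,"tz": 0.114,"wx": 0,"wy": 0.006,"wz": 0},{"tx": 0.189,"ty": 0,"tz": 0.114,"wx": 0,"wy": 0.006,"wz": 0},{"tx": 0.189,"ty": 0,"tz": 0.114,"wx": 0,"wy": 0.006,"wz": 0},{"tx": -0.068,"ty": 0,"tz": 0.164,"wx": 0,"wy": 0.036,"wz": 0},{"tx": -0.068,"ty": 0,"tz": 0.164,"wx": 0,"wy": 0.036,"wz": 0},{"tx": -0.068,"ty": 0,"tz": 0.164,"wx": 0,"wy": 0.036,"wz": 0},{"tx": -0.068,"ty": 0,"tz": 0.164,"wx": 0,"wy": 0.036,"wz": 0},{"tx": -0.068,"ty": 0,"tz": 0.164,"wx": 0,"wy": 0.036,"wz": 0},{"tx": -0.068,"ty": 0,"tz": 0.164,"wx": 0,"wy": 0.036,"wz": 0}]'

```text
time_s: 10.33
ee_pos: [499.1, 306.0, 49.9]
ee_rot: [179.9, -24.5, 17.4]
force: [-12.4, -8.5, 7.9]
gripper_width: 15.8
gripper_force: 55.0
```

Emit:
move_arm --plan '[{"tx": 0.17,"ty": 0,"tz": -0.118,"wx": 0,"wy": 0.018,"wz": 0},{"tx": 0.17,"ty": 0,"tz": -0.118,"wx": 0,"wy": 0.018,"wz": 0},{"tx": 0.17,"ty": 0,"tz": -0.118,"wx": 0,"wy": 0.018,"wz": 0},{"tx": 0.17,"ty": 0,"tz": -0.118,"wx": 0,"wy": 0.018,"wz": 0},{"tx": 0.17,"ty": 0,"tz": -0.118,"wx": 0,"wy": 0.018,"wz": 0},{"tx": 0.3,"ty": 0,"tz": -0.7,"wx": 0,"wy": 0,"wz": 0},{"tx": 0.3,"ty": 0,"tz": -0.7,"wx": 0,"wy": 0,"wz": 0},{"tx": 0,"ty": 0,"tz": 0,"wx": 0,"wy": 0,"wz": 0}]'

```text
time_s: 11.0
ee_pos: [509.7, 310.7, 80.3]
ee_rot: [-179.6, -30.1, 17.5]
force: [-0.0, 0.4, -2.0]
gripper_width: 16.0
gripper_force: 55.0
```

Run:
```python
from plan import *
s=env.state();print(s["ee_pos"],s["ee_rot"],s["force"],s["gripper_width"])
a=grab("top","t3"); b=grab("wrist","w3")
im=np.hstack([cv2.resize(a["color"][140:240,130:230],(400,400)),cv2.resize(b["color"][0:220,160:420],(400,400))])
cv2.imwrite("pics/t3.png",im[...,::-1])
```

```text
[509.74880188 310.74294594  80.34359019] [-179.58972302  -30.1341785    17.45101781] [-0.01285044  0.35607823 -1.98735817] 15.984710040007768
```

View pics/t3.png

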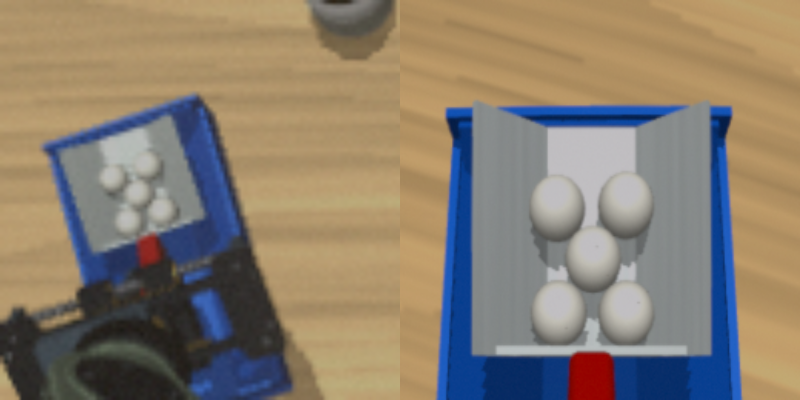

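All five balls are in the pan. I'll check for grip slip, then plan the lift, swing and pour.

```bash
cat >> plan.py <<'E'
BW=np.array([682.5,-265,0]); YB=-16.4
def lip_bowl(x,z,pitch,y=0):
    l=(pose(BW,[0,0,YB])@np.r_[x,y,z,1])[:3]; S=pose([0,0,0],[0,pitch,YB]); return sc(l-S[:3,:3]@[45,0,0],YB,pitch)
E
python3 - <<'E'
from plan import *
f=load("w3"); A=cur(); S=A@np.linalg.inv(np.load("S2T.npy"))
print("pred lip",proj(f,[(S@[45,y,z,1])[:3] for z in (0,2) for y in(18,-18)]).round(1).tolist(),"obs (255.6,69.8),(313.4,69.8)")
print("pred back", proj(f,[(S@[-35,y,27,1])[:3] for y in(43,-43)]).round(1).tolist(),"obs rows ~192-195")
up=A.copy(); up[2,3]+=130; E=go(A,up,9); go(E,lip_bowl(-38,210,-15),26)
E
```

```text
pred lip [[256.3, 69.7], [312.6, 69.6], [256.1, 68.5], [312.9, 68.4]] obs (255.6,69.8),(313.4,69.8)
pred back [[208.4, 193.6], [360.8, 193.5]] obs rows ~192-195
9 rows {'tx': 0.722, 'ty': -0.007, 'tz': -1.251, 'wx': -0.0, 'wy': 0.0, 'wz': 0.0} end [509.2 310.1 209. ] mid [509. 310. 137.] 
26 rows {'tx': 0.055, 'ty': 2.065, 'tz': -0.064, 'wx': -0.012, 'wy': 0.0, 'wz': 0.02} end [ 521.9 -218.5  230.6] mid [556.  47. 219.]
```

Emit:
move_arm --plan '[{"tx": 0.361,"ty": 0,"tz": -0.626,"wx": 0,"wy": 0,"wz": 0},{"tx": 0.722,"ty": 0,"tz": -1.251,"wx": 0,"wy": 0,"wz": 0},{"tx": 0.722,"ty": 0,"tz": -1.251,"wx": 0,"wy": 0,"wz": 0},{"tx": 0.722,"ty": 0,"tz": -1.251,"wx": 0,"wy": 0,"wz": 0},{"tx": 0.722,"ty": 0,"tz": -1.251,"wx": 0,"wy": 0,"wz": 0},{"tx": 0.722,"ty": 0,"tz": -1.251,"wx": 0,"wy": 0,"wz": 0},{"tx": 0.722,"ty": 0,"tz": -1.251,"wx": 0,"wy": 0,"wz": 0},{"tx": 0.722,"ty": 0,"tz": -1.251,"wx": 0,"wy": 0,"wz": 0},{"tx": 0.722,"ty": 0,"tz": -1.251,"wx": 0,"wy": 0,"wz": 0},{"tx": 0.361,"ty": 0,"tz": -0.626,"wx": 0,"wy": 0,"wz": 0},{"tx": 0.014,"ty": 0.516,"tz": -0.016,"wx": -0.003,"wy": 0,"wz": 0.005},{"tx": 0.041,"ty": 1.549,"tz": -0.048,"wx": -0.009,"wy": 0,"wz": 0.015}]'

```text
time_s: 12.1
ee_pos: [515.4, 290.2, 208.9]
ee_rot: [-179.7, -29.9, 16.2]
force: [-0.1, -0.3, -1.5]
gripper_width: 15.8
gripper_force: 55.0
```

Emit:
move_arm --plan '[{"tx": 0.055,"ty": 2.065,"tz": -0.064,"wx": -0.012,"wy": 0,"wz": 0.02},{"tx": 0.055,"ty": 2.065,"tz": -0.064,"wx": -0.012,"wy": 0,"wz": 0.02},{"tx": 0.055,"ty": 2.065,"tz": -0.064,"wx": -0.012,"wy": 0,"wz": 0.02},{"tx": 0.055,"ty": 2.065,"tz": -0.064,"wx": -0.012,"wy": 0,"wz": 0.02},{"tx": 0.055,"ty": 2.065,"tz": -0.064,"wx": -0.012,"wy": 0,"wz": 0.02},{"tx": 0.055,"ty": 2.065,"tz": -0.064,"wx": -0.012,"wy": 0,"wz": 0.02},{"tx": 0.055,"ty": 2.065,"tz": -0.064,"wx": -0.012,"wy": 0,"wz": 0.02},{"tx": 0.055,"ty": 2.065,"tz": -0.064,"wx": -0.012,"wy": 0,"wz": 0.02},{"tx": 0.055,"ty": 2.065,"tz": -0.064,"wx": -0.012,"wy": 0,"wz": 0.02},{"tx": 0.055,"ty": 2.065,"tz": -0.064,"wx": -0.012,"wy": 0,"wz": 0.02},{"tx": 0.055,"ty": 2.065,"tz": -0.064,"wx": -0.012,"wy": 0,"wz": 0.02},{"tx": 0.055,"ty": 2.065,"tz": -0.064,"wx": -0.012,"wy": 0,"wz": 0.02}]'

```text
time_s: 13.1
ee_pos: [555.0, 44.4, 217.1]
ee_rot: [179.9, -29.7, 0.2]
force: [0.7, 0.8, -1.8]
gripper_width: 15.7
gripper_force: 55.0
```

Run:
```python
from plan import *
s=env.state();print(s["ee_pos"],s["ee_rot"],s["qpos"].round(0),s["force"])
A=cur(); E=go(A,lip_bowl(-38,210,-15),13)
```

```text
[554.98882376  44.43840063 217.12925466] [179.87144641 -29.73140431   0.23224814] [  5.   4. 115.  -5.  32.  98.] [ 0.65884681  0.79793403 -1.76633201]
13 rows {'tx': 0.076, 'ty': 2.044, 'tz': -0.059, 'wx': -0.011, 'wy': 0.0, 'wz': 0.019} end [ 525.7 -218.8  229.4] mid [551. -78. 223.]
```

Emit:
move_arm --plan '[{"tx": 0.076,"ty": 2.044,"tz": -0.059,"wx": -0.011,"wy": 0,"wz": 0.019},{"tx": 0.076,"ty": 2.044,"tz": -0.059,"wx": -0.011,"wy": 0,"wz": 0.019},{"tx": 0.076,"ty": 2.044,"tz": -0.059,"wx": -0.011,"wy": 0,"wz": 0.019},{"tx": 0.076,"ty": 2.044,"tz": -0.059,"wx": -0.011,"wy": 0,"wz": 0.019},{"tx": 0.076,"ty": 2.044,"tz": -0.059,"wx": -0.011,"wy": 0,"wz": 0.019},{"tx": 0.076,"ty": 2.044,"tz": -0.059,"wx": -0.011,"wy": 0,"wz": 0.019},{"tx": 0.076,"ty": 2.044,"tz": -0.059,"wx": -0.011,"wy": 0,"wz": 0.019},{"tx": 0.076,"ty": 2.044,"tz": -0.059,"wx": -0.011,"wy": 0,"wz": 0.019},{"tx": 0.076,"ty": 2.044,"tz": -0.059,"wx": -0.011,"wy": 0,"wz": 0.019},{"tx": 0.076,"ty": 2.044,"tz": -0.059,"wx": -0.011,"wy": 0,"wz": 0.019},{"tx": 0.057,"ty": 1.53,"tz": -0.045,"wx": -0.008,"wy": 0,"wz": 0.014},{"tx": 0.057,"ty": 1.53,"tz": -0.045,"wx": -0.008,"wy": 0,"wz": 0.014}]'

```text
time_s: 14.1
ee_pos: [532.8, -188.6, 227.6]
ee_rot: [179.9, -29.7, -14.2]
force: [0.1, 1.5, -1.9]
gripper_width: 15.4
gripper_force: 55.0
```

Emit:
move_arm --plan '[{"tx": 0.057,"ty": 1.53,"tz": -0.045,"wx": -0.008,"wy": 0,"wz": 0.014},{"tx": 0.038,"ty": 1.022,"tz": -0.03,"wx": -0.006,"wy": 0,"wz": 0.01},{"tx": 0.019,"ty": 0.511,"tz": -0.015,"wx": -0.003,"wy": 0,"wz": 0.005},{"tx": 0,"ty": 0,"tz": 0,"wx": 0,"wy": 0,"wz": 0}]'

```text
time_s: 14.43
ee_pos: [526.2, -217.9, 230.0]
ee_rot: [179.9, -29.8, -16.1]
force: [-1.2, 0.8, -2.4]
gripper_width: 15.7
gripper_force: 55.0
```

Run:
```python
from plan import *
s=env.state();print(s["ee_pos"],s["ee_rot"],s["qpos"].round(0),s["force"])
f=grab("wrist","w4"); a=grab("top","t4"); im=np.hstack([cv2.resize(f["color"],(480,360)),cv2.resize(a["color"][100:220,260:400],(320,360))]); cv2.imwrite("pics/w4.png",im[...,::-1])
c=np.linspace(0,2*np.pi,8,endpoint=False)
print("rim pred",(proj(f,np.c_[BW[0]+83*np.cos(c),BW[1]+83*np.sin(c),0*c+165])*480/560).round(0).tolist())
A=cur(); E=go(A,lip_bowl(-38,195,0),5); E=go(E,lip_bowl(-36,180,20),8); E=go(E,lip_bowl(-36,176,45),8)
```

```text
[ 526.24896076 -217.85477746  230.01493099] [179.87953238 -29.84719234 -16.11096371] [-27.   4. 113.   9.  34.  73.] [-1.16296234  0.77304378 -2.35809178]
rim pred [[221.0, -14.0], [168.0, 19.0], [156.0, 77.0], [197.0, 127.0], [272.0, 135.0], [327.0, 93.0], [329.0, 34.0], [285.0, -8.0]]
5 rows {'tx': 0.28, 'ty': 0.044, 'tz': -0.214, 'wx': 0.0, 'wy': -0.052, 'wz': 0.001} end [ 534.1 -221.3  245.7] mid [ 529. -218.  237.] 
8 rows {'tx': 0.359, 'ty': 0.0, 'tz': -0.237, 'wx': 0.0, 'wy': -0.044, 'wz': 0.0} end [ 559.4 -228.7  267.6] mid [ 546. -225.  258.] 
8 rows {'tx': 0.459, 'ty': 0.0, 'tz': -0.484, 'wx': 0.0, 'wy': -0.054, 'wz': 0.0} end [ 603.2 -241.6  294.4] mid [ 580. -235.  283.]
```

View pics/w4.png

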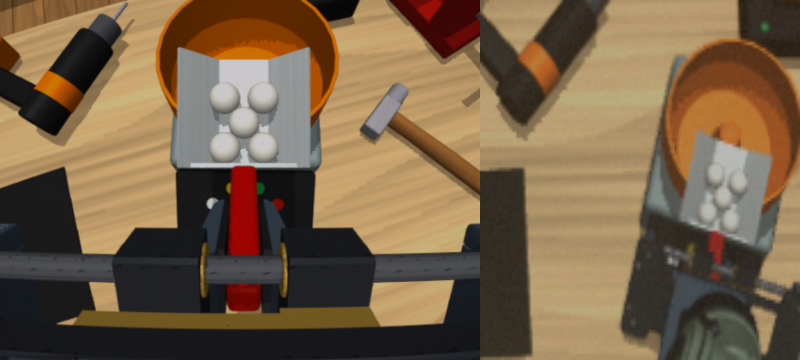

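All five balls are riding in the scoop, and the lip is over the bowl's near-centre. I'll pour.

Emit:
move_arm --plan '[{"tx": 0.28,"ty": 0.044,"tz": -0.214,"wx": 0,"wy": -0.052,"wz": 0.001},{"tx": 0.28,"ty": 0.044,"tz": -0.214,"wx": 0,"wy": -0.052,"wz": 0.001},{"tx": 0.28,"ty": 0.044,"tz": -0.214,"wx": 0,"wy": -0.052,"wz": 0.001},{"tx": 0.28,"ty": 0.044,"tz": -0.214,"wx": 0,"wy": -0.052,"wz": 0.001},{"tx": 0.28,"ty": 0.044,"tz": -0.214,"wx": 0,"wy": -0.052,"wz": 0.001},{"tx": 0.359,"ty": 0,"tz": -0.237,"wx": 0,"wy": -0.044,"wz": 0},{"tx": 0.359,"ty": 0,"tz": -0.237,"wx": 0,"wy": -0.044,"wz": 0},{"tx": 0.359,"ty": 0,"tz": -0.237,"wx": 0,"wy": -0.044,"wz": 0},{"tx": 0.359,"ty": 0,"tz": -0.237,"wx": 0,"wy": -0.044,"wz": 0},{"tx": 0.359,"ty": 0,"tz": -0.237,"wx": 0,"wy": -0.044,"wz": 0},{"tx": 0.359,"ty": 0,"tz": -0.237,"wx": 0,"wy": -0.044,"wz": 0},{"tx": 0.359,"ty": 0,"tz": -0.237,"wx": 0,"wy": -0.044,"wz": 0}]'

```text
time_s: 15.53
ee_pos: [557.1, -227.3, 266.3]
ee_rot: [180.0, 2.6, -16.3]
force: [0.3, 0.4, -1.0]
gripper_width: 15.9
gripper_force: 55.0
```

Emit:
move_arm --plan '[{"tx": 0.359,"ty": 0,"tz": -0.237,"wx": 0,"wy": -0.044,"wz": 0},{"tx": 0.459,"ty": 0,"tz": -0.484,"wx": 0,"wy": -0.054,"wz": 0},{"tx": 0.459,"ty": 0,"tz": -0.484,"wx": 0,"wy": -0.054,"wz": 0},{"tx": 0.459,"ty": 0,"tz": -0.484,"wx": 0,"wy": -0.054,"wz": 0},{"tx": 0.459,"ty": 0,"tz": -0.484,"wx": 0,"wy": -0.054,"wz": 0},{"tx": 0.459,"ty": 0,"tz": -0.484,"wx": 0,"wy": -0.054,"wz": 0},{"tx": 0.459,"ty": 0,"tz": -0.484,"wx": 0,"wy": -0.054,"wz": 0},{"tx": 0.459,"ty": 0,"tz": -0.484,"wx": 0,"wy": -0.054,"wz": 0},{"tx": 0.459,"ty": 0,"tz": -0.484,"wx": 0,"wy": -0.054,"wz": 0},{"tx": 0,"ty": 0,"tz": 0,"wx": 0,"wy": 0,"wz": 0},{"tx": 0,"ty": 0,"tz": 0,"wx": 0,"wy": 0,"wz": 0},{"tx": 0,"ty": 0,"tz": 0,"wx": 0,"wy": 0,"wz": 0}]'

```text
time_s: 16.53
ee_pos: [603.6, -241.3, 295.1]
ee_rot: [-180.0, 29.8, -16.3]
force: [0.3, 0.3, -1.3]
gripper_width: 15.7
gripper_force: 55.0
```

Run:
```python
from plan import *
s=env.state();print(s["ee_pos"],s["ee_rot"],s["qpos"].round(0),s["force"])
# count whitish blobs in scene camera around bowl / whole table (no viewing)
def balls(f,lo=150,sat=28):
    h=cv2.cvtColor(f["color"],cv2.COLOR_RGB2HSV); m=((h[...,1]<sat*2)&(h[...,2]>lo)).astype(np.uint8)
    n,_,st,c=cv2.connectedComponentsWithStats(m); return [(st[i,4],c[i].round(0).tolist()) for i in range(1,n) if 15<st[i,4]<400]
print("before",balls(load("scene"))); f=grab("scene","s5"); print("now",balls(f)); 
print("bowl centre scene px",proj(f,BW+[0,0,101]).round(0), "tray",proj(f,[[533,319.5,17]]).round(0))
A=cur(); E=go(A,lip_bowl(-70,215,0),9)
S=sc([594,43.5,80],3.0); E=go(E,S,18); go(E,sc([594,43.5,12],3.0),5)
```

```text
[ 603.61769411 -241.33139016  295.14142248] [-179.99634801   29.78668333  -16.30125007] [-21.  42.  43.  -3. 124.  84.] [ 0.33214695  0.2899229  -1.26076354]
before [(np.int32(115), [440.0, 69.0]), (np.int32(49), [253.0, 272.0]), (np.int32(33), [337.0, 329.0]), (np.int32(37), [346.0, 335.0]), (np.int32(37), [330.0, 337.0]), (np.int32(37), [338.0, 345.0]), (np.int32(35), [325.0, 348.0])]
now [(np.int32(239), [438.0, 69.0]), (np.int32(23), [169.0, 180.0])]
bowl centre scene px [[181. 185.]] tray [[341. 332.]]
9 rows {'tx': -1.109, 'ty': 0.003, 'tz': 0.542, 'wx': 0.0, 'wy': 0.087, 'wz': 0.0} end [ 503.4 -212.4  265.6] mid [ 556. -228.  293.] 
18 rows {'tx': -0.263, 'ty': -1.409, 'tz': 0.707, 'wx': 0.005, 'wy': -0.0, 'wz': -0.018} end [522.7  39.7 130.7] mid [524. -87. 198.] 
5 rows {'tx': -0.361, 'ty': 0.002, 'tz': 1.311, 'wx': -0.0, 'wy': -0.0, 'wz': -0.0} end [522.4  39.8  62.7] mid [523.  40. 104.]
```

Run:
```python
from plan import *
A=cur(); E=go(A,lip_bowl(-70,215,0),9)
E=go(E,sc([594,43.5,190],3.0),13); go(E,sc([594,43.5,20],3.0),9)
```

```text
9 rows {'tx': -1.109, 'ty': 0.003, 'tz': 0.542, 'wx': 0.0, 'wy': 0.087, 'wz': 0.0} end [ 503.4 -212.4  265.6] mid [ 556. -228.  293.] 
13 rows {'tx': -0.151, 'ty': -1.951, 'tz': 0.159, 'wx': 0.007, 'wy': -0.0, 'wz': -0.025} end [522.4  39.7 240.9] mid [523. -97. 254.] 
9 rows {'tx': -0.493, 'ty': 0.004, 'tz': 1.826, 'wx': -0.0, 'wy': -0.0, 'wz': -0.0} end [522.5  39.9  70.7] mid [522.  40. 165.]
```

Emit:
move_arm --plan '[{"tx": -1.109,"ty": 0.003,"tz": 0.542,"wx": 0,"wy": 0.087,"wz": 0},{"tx": -1.109,"ty": 0.003,"tz": 0.542,"wx": 0,"wy": 0.087,"wz": 0},{"tx": -1.109,"ty": 0.003,"tz": 0.542,"wx": 0,"wy": 0.087,"wz": 0},{"tx": -1.109,"ty": 0.003,"tz": 0.542,"wx": 0,"wy": 0.087,"wz": 0},{"tx": -1.109,"ty": 0.003,"tz": 0.542,"wx": 0,"wy": 0.087,"wz": 0},{"tx": -1.109,"ty": 0.003,"tz": 0.542,"wx": 0,"wy": 0.087,"wz": 0},{"tx": -1.109,"ty": 0.003,"tz": 0.542,"wx": 0,"wy": 0.087,"wz": 0},{"tx": -1.109,"ty": 0.003,"tz": 0.542,"wx": 0,"wy": 0.087,"wz": 0},{"tx": -1.109,"ty": 0.003,"tz": 0.542,"wx": 0,"wy": 0.087,"wz": 0}]'

```text
time_s: 17.33
ee_pos: [501.6, -212.0, 267.0]
ee_rot: [180.0, -15.4, -16.3]
force: [0.6, 0.6, -1.8]
gripper_width: 15.6
gripper_force: 55.0
```

Emit:
move_arm --plan '[{"tx": -0.151,"ty": -1.951,"tz": 0.159,"wx": 0.007,"wy": 0,"wz": -0.025},{"tx": -0.151,"ty": -1.951,"tz": 0.159,"wx": 0.007,"wy": 0,"wz": -0.025},{"tx": -0.151,"ty": -1.951,"tz": 0.159,"wx": 0.007,"wy": 0,"wz": -0.025},{"tx": -0.151,"ty": -1.951,"tz": 0.159,"wx": 0.007,"wy": 0,"wz": -0.025},{"tx": -0.151,"ty": -1.951,"tz": 0.159,"wx": 0.007,"wy": 0,"wz": -0.025},{"tx": -0.151,"ty": -1.951,"tz": 0.159,"wx": 0.007,"wy": 0,"wz": -0.025},{"tx": -0.151,"ty": -1.951,"tz": 0.159,"wx": 0.007,"wy": 0,"wz": -0.025},{"tx": -0.151,"ty": -1.951,"tz": 0.159,"wx": 0.007,"wy": 0,"wz": -0.025},{"tx": -0.151,"ty": -1.951,"tz": 0.159,"wx": 0.007,"wy": 0,"wz": -0.025},{"tx": -0.151,"ty": -1.951,"tz": 0.159,"wx": 0.007,"wy": 0,"wz": -0.025},{"tx": -0.151,"ty": -1.951,"tz": 0.159,"wx": 0.007,"wy": 0,"wz": -0.025},{"tx": -0.151,"ty": -1.951,"tz": 0.159,"wx": 0.007,"wy": 0,"wz": -0.025}]'

```text
time_s: 18.33
ee_pos: [522.5, 20.8, 243.5]
ee_rot: [-179.8, -15.1, 1.5]
force: [1.3, -0.4, -1.4]
gripper_width: 15.7
gripper_force: 55.0
```

Run:
```python
from plan import *
s=env.state();print(s["ee_pos"],s["ee_rot"],s["force"])
a=grab("top","t6"); save(a,"t6.png",(138,95,404,255),3)
A=cur(); E=go(A,sc([594,43.5,20],3.0),11)
```

```text
[522.52803002  20.77589843 243.4713318 ] [-179.78281583  -15.12466694    1.51471875] [ 1.2801673  -0.35457427 -1.39872487]
11 rows {'tx': -0.397, 'ty': -0.141, 'tz': 1.515, 'wx': 0.0, 'wy': -0.0, 'wz': -0.002} end [522.5  39.6  70.8] mid [522.  31. 165.]
```

View pics/t6.png

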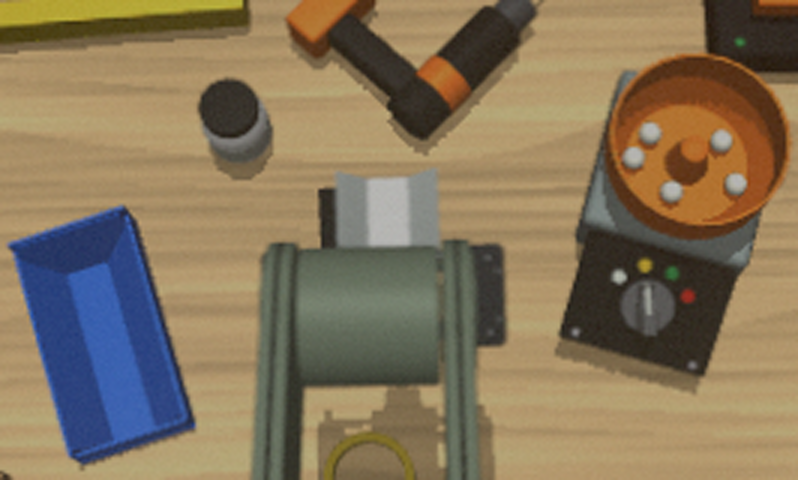

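All five balls are in the bowl (pixels (650,133), (634,158), (671,191), (736,184), (721,140)). The tray is empty and the dial is still at yellow. Now I'll set the scoop down.

Emit:
move_arm --plan '[{"tx": -0.397,"ty": -0.141,"tz": 1.515,"wx": 0,"wy": 0,"wz": -0.002},{"tx": -0.397,"ty": -0.141,"tz": 1.515,"wx": 0,"wy": 0,"wz": -0.002},{"tx": -0.397,"ty": -0.141,"tz": 1.515,"wx": 0,"wy": 0,"wz": -0.002},{"tx": -0.397,"ty": -0.141,"tz": 1.515,"wx": 0,"wy": 0,"wz": -0.002},{"tx": -0.397,"ty": -0.141,"tz": 1.515,"wx": 0,"wy": 0,"wz": -0.002},{"tx": -0.397,"ty": -0.141,"tz": 1.515,"wx": 0,"wy": 0,"wz": -0.002},{"tx": -0.397,"ty": -0.141,"tz": 1.515,"wx": 0,"wy": 0,"wz": -0.002},{"tx": -0.397,"ty": -0.141,"tz": 1.515,"wx": 0,"wy": 0,"wz": -0.002},{"tx": -0.397,"ty": -0.141,"tz": 1.515,"wx": 0,"wy": 0,"wz": -0.002},{"tx": -0.397,"ty": -0.141,"tz": 1.515,"wx": 0,"wy": 0,"wz": -0.002},{"tx": -0.397,"ty": -0.141,"tz": 1.515,"wx": 0,"wy": 0,"wz": -0.002},{"tx": 0,"ty": 0,"tz": 0,"wx": 0,"wy": 0,"wz": 0}]'

```text
time_s: 19.38
ee_pos: [521.4, 35.3, 68.4]
ee_rot: [179.9, -14.7, 2.7]
force: [-0.5, -0.8, -1.9]
gripper_width: 15.9
gripper_force: 55.0
```

Run:
```python
from plan import *
s=env.state();print(s["ee_pos"],s["ee_rot"],s["force"])
A=cur(); E=go(A,sc([594,43.5,4.2],3.0),4)
```

```text
[521.40399207  35.33913781  68.42996085] [179.87522443 -14.73040266   2.74873143] [-0.45090979 -0.7552339  -1.86971749]
4 rows {'tx': -0.058, 'ty': -0.109, 'tz': 0.334, 'wx': 0.001, 'wy': 0.001, 'wz': -0.001} end [522.4  39.7  54.9] mid [522.  38.  62.]
```

Emit:
move_arm --plan '[{"tx": -0.058,"ty": -0.109,"tz": 0.334,"wx": 0.001,"wy": 0.001,"wz": -0.001},{"tx": -0.058,"ty": -0.109,"tz": 0.334,"wx": 0.001,"wy": 0.001,"wz": -0.001},{"tx": -0.058,"ty": -0.109,"tz": 0.334,"wx": 0.001,"wy": 0.001,"wz": -0.001},{"tx": -0.058,"ty": -0.109,"tz": 0.334,"wx": 0.001,"wy": 0.001,"wz": -0.001},{"tx": 0,"ty": 0,"tz": 0,"wx": 0,"wy": 0,"wz": 0},{"tx": 0,"ty": 0,"tz": 0,"wx": 0,"wy": 0,"wz": 0}]'

```text
time_s: 19.88
ee_pos: [525.7, 40.0, 56.7]
ee_rot: [-180.0, -15.3, 3.0]
force: [0.2, 1.1, -1.8]
gripper_width: 16.0
gripper_force: 55.0
```

Run:
```python
from plan import *
s=env.state();print(s["ee_pos"],s["ee_rot"],s["force"])
A=cur(); E=go(A,sc([594,43.5,4.2],3.0),1)
```

```text
[525.73297546  40.03112997  56.70928748] [-179.95440731  -15.2567662     2.99718879] [ 0.22151044  1.06951333 -1.77588535]
1 rows {'tx': -0.373, 'ty': 0.011, 'tz': 0.084, 'wx': 0.001, 'wy': -0.004, 'wz': -0.0} end [522.4  39.7  54.9] mid [526.  40.  57.]
```

Emit:
move_arm --plan '[{"tx": -0.04,"ty": 0,"tz": 0.16,"wx": 0,"wy": -0.004,"wz": 0},{"tx": 0,"ty": 0,"tz": 0,"wx": 0,"wy": 0,"wz": 0},{"tx": 0,"ty": 0,"tz": 0,"wx": 0,"wy": 0,"wz": 0}]'

```text
time_s: 20.13
ee_pos: [525.9, 40.0, 55.0]
ee_rot: [-180.0, -15.0, 3.0]
force: [-0.2, 0.7, -1.4]
gripper_width: 15.7
gripper_force: 55.0
```

Emit:
move_arm --plan '[{"tx": 0,"ty": 0,"tz": 0,"wx": 0,"wy": 0,"wz": 0},{"tx": 0,"ty": 0,"tz": 0,"wx": 0,"wy": 0,"wz": 0},{"tx": 0,"ty": 0,"tz": 0,"wx": 0,"wy": 0,"wz": 0},{"tx": 0,"ty": 0,"tz": 0,"wx": 0,"wy": 0,"wz": 0},{"tx": 0,"ty": 0,"tz": 0,"wx": 0,"wy": 0,"wz": 0},{"tx": 0,"ty": 0,"tz": 0,"wx": 0,"wy": 0,"wz": 0},{"tx": 0,"ty": 0,"tz": 0,"wx": 0,"wy": 0,"wz": 0},{"tx": 0,"ty": 0,"tz": 0,"wx": 0,"wy": 0,"wz": 0}]' --gripper 6.5

```text
time_s: 20.8
ee_pos: [525.8, 40.0, 55.0]
ee_rot: [-180.0, -15.0, 3.0]
force: [0.1, 0.3, 0.3]
gripper_width: 64.2
gripper_force: 0.0
```

```bash
cat >> plan.py <<'E'
PC=np.array([546.5,-224.8,69.4])
def dial(ang,h,off=0,flip=False):
    """tool pose: grasp point at height h over panel, bar angle ang (deg, rel. tumbler x, +ccw)"""
    P=pose([0,0,0],[0,0,YB])[:3,:3]@R.from_euler('y',-25,degrees=True).as_matrix()
    M=np.eye(4); M[:3,:3]=P@R.from_euler('z',ang+(180 if flip else 0),degrees=True).as_matrix()@np.diag([1.,-1,-1])
    M[:3,3]=PC+P[:,2]*(h-19); return M
E
python3 - <<'E'
from plan import *
s=env.state();print(s["ee_pos"],s["ee_rot"],s["force"],s["gripper_width"])
for n in (-144,):
    print("panel ctr from bowl",(pose(BW,[0,0,YB])@[-144,0,69,1]).round(1))
A=cur(); up=A.copy(); up[:3,3]-=A[:3,2]*150; E=go(A,up,8)
D=dial(20,90); print(R.from_matrix(D[:3,:3]).as_euler('xyz',degrees=True),D[:3,3]); E=go(E,D,16)
E
```

```text
[525.77629701  39.97494801  54.99543736] [-179.95526535  -15.02656059    2.99251293] [0.06240999 0.2642709  0.29278388] 64.23795463450048
panel ctr from bowl [ 544.4 -224.3   69.     1. ]
8 rows {'tx': 0.0, 'ty': -0.0, 'tz': -1.875, 'wx': 0.0, 'wy': -0.0, 'wz': 0.0} end [486.9  37.8 199.9] mid [506.  39. 127.] 
[170.93840611 -23.39896187   5.48023267] [ 517.71492409 -216.32809144  133.74785288]
16 rows {'tx': -0.056, 'ty': 1.565, 'tz': 0.532, 'wx': -0.009, 'wy': 0.009, 'wz': -0.002} end [ 517.8 -216.3  133.8] mid [501. -88. 162.]
```

Emit:
move_arm --plan '[{"tx": 0,"ty": 0,"tz": -1.0,"wx": 0,"wy": 0,"wz": 0},{"tx": 0,"ty": 0,"tz": -1.875,"wx": 0,"wy": 0,"wz": 0},{"tx": 0,"ty": 0,"tz": -1.875,"wx": 0,"wy": 0,"wz": 0},{"tx": 0,"ty": 0,"tz": -1.875,"wx": 0,"wy": 0,"wz": 0},{"tx": 0,"ty": 0,"tz": -1.875,"wx": 0,"wy": 0,"wz": 0},{"tx": 0,"ty": 0,"tz": -1.875,"wx": 0,"wy": 0,"wz": 0},{"tx": 0,"ty": 0,"tz": -1.875,"wx": 0,"wy": 0,"wz": 0},{"tx": 0,"ty": 0,"tz": -1.875,"wx": 0,"wy": 0,"wz": 0},{"tx": 0,"ty": 0,"tz": -0.8,"wx": 0,"wy": 0,"wz": 0},{"tx": 0,"ty": 0,"tz": 0,"wx": 0,"wy": 0,"wz": 0}]'

```text
time_s: 21.63
ee_pos: [487.9, 37.9, 201.7]
ee_rot: [-180.0, -15.3, 3.0]
force: [-0.0, 0.5, -0.7]
gripper_width: 65.1
gripper_force: 0.0
```

```bash
sed -i 's/^PC=.*/PC=np.array([545.6,-224.6,69.2])/' plan.py
python3 - <<'E'
from plan import *
s=env.state();print(s["ee_pos"],s["ee_rot"],s["qpos"].round(0))
f=grab("wrist","w7"); h=cv2.cvtColor(f["color"],cv2.COLOR_RGB2HSV); 
A=cur(); E=go(A,dial(20,100),15)
# scoop check from wrist: predicted lip
S=pose([597.4,43.8,4],[0,0,3]); print("pred lip px",proj(f,[(S@[45,y,2,1])[:3] for y in(18,-18)]).round(0).tolist(),"tip",proj(f,[(S@[-105,0,97,1])[:3]]).round(0).tolist())
m=((h[...,1]<40)&(h[...,2]>150)).astype(np.uint8); n,_,st,c=cv2.connectedComponentsWithStats(m); print([st[i].tolist() for i in range(1,n) if st[i,4]>300])
r=((h[...,1]>180)&((h[...,0]<4)|(h[...,0]>176))).astype(np.uint8); n,_,st,c=cv2.connectedComponentsWithStats(r); print("red",[st[i].tolist() for i in range(1,n) if st[i,4]>100])
E
```

```text
[487.89206773  37.90330203 201.68177751] [-179.95345906  -15.3068802     2.991861  ] [  3.   4. 112.   0.  49.  90.]
15 rows {'tx': -0.074, 'ty': 1.663, 'tz': 0.501, 'wx': -0.01, 'wy': 0.01, 'wz': -0.002} end [ 512.7 -215.   143.2] mid [498. -79. 168.] 
pred lip px [[266.0, 84.0], [301.0, 84.0]] tip [[283.0, 238.0]]
[[248, 86, 73, 74, 2764]]
red [[274, 159, 21, 80, 1508]]
```

The scoop stands as predicted. I'll move above the dial.

Emit:
move_arm --plan '[{"tx": -0.074,"ty": 1.663,"tz": 0.501,"wx": -0.01,"wy": 0.01,"wz": -0.002},{"tx": -0.074,"ty": 1.663,"tz": 0.501,"wx": -0.01,"wy": 0.01,"wz": -0.002},{"tx": -0.074,"ty": 1.663,"tz": 0.501,"wx": -0.01,"wy": 0.01,"wz": -0.002},{"tx": -0.074,"ty": 1.663,"tz": 0.501,"wx": -0.01,"wy": 0.01,"wz": -0.002},{"tx": -0.074,"ty": 1.663,"tz": 0.501,"wx": -0.01,"wy": 0.01,"wz": -0.002},{"tx": -0.074,"ty": 1.663,"tz": 0.501,"wx": -0.01,"wy": 0.01,"wz": -0.002},{"tx": -0.074,"ty": 1.663,"tz": 0.501,"wx": -0.01,"wy": 0.01,"wz": -0.002},{"tx": -0.074,"ty": 1.663,"tz": 0.501,"wx": -0.01,"wy": 0.01,"wz": -0.002},{"tx": -0.074,"ty": 1.663,"tz": 0.501,"wx": -0.01,"wy": 0.01,"wz": -0.002},{"tx": -0.074,"ty": 1.663,"tz": 0.501,"wx": -0.01,"wy": 0.01,"wz": -0.002},{"tx": -0.074,"ty": 1.663,"tz": 0.501,"wx": -0.01,"wy": 0.01,"wz": -0.002},{"tx": -0.074,"ty": 1.663,"tz": 0.501,"wx": -0.01,"wy": 0.01,"wz": -0.002}]'

```text
time_s: 22.68
ee_pos: [506.0, -164.4, 148.4]
ee_rot: [172.6, -21.6, 4.9]
force: [0.5, 0.8, 0.0]
gripper_width: 65.3
gripper_force: 0.0
```

Emit:
move_arm --plan '[{"tx": -0.074,"ty": 1.663,"tz": 0.501,"wx": -0.01,"wy": 0.01,"wz": -0.002},{"tx": -0.074,"ty": 1.663,"tz": 0.501,"wx": -0.01,"wy": 0.01,"wz": -0.002},{"tx": -0.074,"ty": 1.663,"tz": 0.501,"wx": -0.01,"wy": 0.01,"wz": -0.002},{"tx": 0,"ty": 0,"tz": 0,"wx": 0,"wy": 0,"wz": 0},{"tx": 0,"ty": 0,"tz": 0,"wx": 0,"wy": 0,"wz": 0}]'

```text
time_s: 23.1
ee_pos: [511.4, -215.2, 140.5]
ee_rot: [170.7, -23.3, 5.4]
force: [-0.5, -0.4, -0.8]
gripper_width: 65.2
gripper_force: 0.0
```

Run:
```python
from plan import *
s=env.state();print(s["ee_pos"],s["ee_rot"],s["qpos"].round(0))
f=grab("wrist","w8"); h=cv2.cvtColor(f["color"],cv2.COLOR_RGB2HSV)
P=dial(0,19)[:3,:3]@np.diag([1.,-1,-1])
for n,a in zip(("white","yellow","green","red"),(60,20,-20,-60)): print(n,proj(f,[PC+40*P@[np.cos(np.radians(a)),np.sin(np.radians(a)),0]]).round(1))
for n,m in dict(yellow=(h[...,0]>20)&(h[...,0]<32)&(h[...,1]>150)&(h[...,2]>120),green=(h[...,0]>45)&(h[...,0]<85)&(h[...,1]>100)&(h[...,2]>60),red=(h[...,1]>180)&((h[...,0]<4)|(h[...,0]>176))&(h[...,2]>90),white=(h[...,1]<40)&(h[...,2]>170)).items():
    k,_,st,c=cv2.connectedComponentsWithStats(m.astype(np.uint8)); print(n,[(int(st[i,4]),c[i].round(1).tolist()) for i in range(1,k) if 25<st[i,4]<900])
A=cur(); E=go(A,dial(20,29),6)
```

```text
[ 511.39976555 -215.1729821   140.49608887] [170.72344866 -23.26776869   5.40301687] [-26.  10. 118.   9.  27.  53.]
white [[244.8 171.4]]
yellow [[282.6 157.6]]
green [[320.4 171.2]]
red [[339.1 204.7]]
yellow [(319, [285.2, 157.3]), (98, [130.6, 296.1]), (70, [437.1, 294.5]), (77, [440.8, 326.7]), (115, [128.2, 330.3])]
green [(331, [322.9, 171.4])]
red [(295, [341.3, 205.0])]
white [(272, [283.2, 5.2]), (184, [402.7, 3.6]), (437, [333.1, 49.5]), (557, [418.8, 54.1]), (48, [0.6, 96.7]), (160, [414.4, 154.3]), (285, [247.1, 170.8]), (336, [285.0, 208.3]), (68, [185.0, 242.2]), (51, [338.6, 293.7])]
6 rows {'tx': 0.029, 'ty': 0.005, 'tz': 1.166, 'wx': 0.001, 'wy': 0.0, 'wz': -0.0} end [ 541.5 -223.4   78.3] mid [ 527. -219.  110.]
```

Dots match within 2.4 px (a 1.7 mm shift along tool y), and the pointer is in line with yellow. I'll approach with that correction.

Emit:
move_arm --plan '[{"tx": 0.029,"ty": 0.033,"tz": 1.166,"wx": 0.001,"wy": 0,"wz": 0},{"tx": 0.029,"ty": 0.033,"tz": 1.166,"wx": 0.001,"wy": 0,"wz": 0},{"tx": 0.029,"ty": 0.033,"tz": 1.166,"wx": 0.001,"wy": 0,"wz": 0},{"tx": 0.029,"ty": 0.033,"tz": 1.166,"wx": 0.001,"wy": 0,"wz": 0},{"tx": 0.029,"ty": 0.033,"tz": 1.166,"wx": 0.001,"wy": 0,"wz": 0},{"tx": 0.029,"ty": 0.033,"tz": 1.166,"wx": 0.001,"wy": 0,"wz": 0},{"tx": 0,"ty": 0,"tz": 0,"wx": 0,"wy": 0,"wz": 0},{"tx": 0,"ty": 0,"tz": 0,"wx": 0,"wy": 0,"wz": 0}]'

```text
time_s: 23.82
ee_pos: [542.3, -225.3, 78.7]
ee_rot: [171.0, -23.3, 5.5]
force: [1.0, 0.3, 0.2]
gripper_width: 64.9
gripper_force: 0.0
```

```bash
sed -i 's/^PC=.*/PC=np.array([545.6,-224.6,69.2])+1.7*np.array([-.28,-.96,0])/' plan.py
python3 - <<'E'
from plan import *
s=env.state();print(s["ee_pos"],s["ee_rot"],s["qpos"].round(0),s["force"])
A=cur(); go(A,dial(20,28.5),1)
E
```

```text
[ 542.30873501 -225.27316926   78.7404106 ] [171.00391416 -23.3453729    5.51888695] [-26.  18. 119.  13.  19.  49.] [1.01709471 0.28238987 0.18045115]
1 rows {'tx': -0.13, 'ty': -0.034, 'tz': 0.04, 'wx': -0.001, 'wy': 0.001, 'wz': 0.001} end [ 541.3 -225.1   77.8] mid [ 542. -225.   79.]
```

Emit:
move_arm --plan '[{"tx": -0.1,"ty": 0,"tz": 0.04,"wx": 0,"wy": 0,"wz": 0},{"tx": 0,"ty": 0,"tz": 0,"wx": 0,"wy": 0,"wz": 0},{"tx": 0,"ty": 0,"tz": 0,"wx": 0,"wy": 0,"wz": 0},{"tx": 0,"ty": 0,"tz": 0,"wx": 0,"wy": 0,"wz": 0},{"tx": 0,"ty": 0,"tz": 0,"wx": 0,"wy": 0,"wz": 0},{"tx": 0,"ty": 0,"tz": 0,"wx": 0,"wy": 0,"wz": 0},{"tx": 0,"ty": 0,"tz": 0,"wx": 0,"wy": 0,"wz": 0},{"tx": 0,"ty": 0,"tz": 0,"wx": 0,"wy": 0,"wz": 0},{"tx": 0,"ty": 0,"tz": 0,"wx": 0,"wy": 0,"wz": 0},{"tx": 0,"ty": 0,"tz": 0,"wx": 0,"wy": 0,"wz": 0},{"tx": 0,"ty": 0,"tz": 0,"wx": 0,"wy": 0,"wz": 0}]' --gripper 0.5 --force 35

```text
time_s: 24.73
ee_pos: [541.5, -224.2, 79.0]
ee_rot: [171.1, -23.4, 5.5]
force: [-0.3, 6.9, 2.9]
gripper_width: 14.0
gripper_force: 35.0
```

Run:
```python
from plan import *
s=env.state();print(s["ee_pos"],s["ee_rot"],s["force"],s["gripper_width"],s["gripper_force"])
A=cur(); B=A.copy(); B[:3,:3]=A[:3,:3]@R.from_euler('z',40,degrees=True).as_matrix(); go(A,B,8)
P=dial(20,0)[:3,:3]; print("turn sense: x_t before/after yaw",R.from_matrix(A[:3,:3]).as_euler('xyz',degrees=True)[2],R.from_matrix(B[:3,:3]).as_euler('xyz',degrees=True)[2])
```

```text
[ 541.49134918 -224.20739159   79.02593925] [171.06572008 -23.39788511   5.52311061] [-0.34661772  6.89479477  2.94925871] 14.047825444340296 34.9994033575058
8 rows {'tx': -0.0, 'ty': 0.0, 'tz': -0.0, 'wx': 0.0, 'wy': 0.0, 'wz': 0.087} end [ 541.5 -224.2   79. ] mid [ 541. -224.   79.] 
turn sense: x_t before/after yaw 5.523110607729213 -38.222923712478554
```

Emit:
move_arm --plan '[{"tx": 0,"ty": -0.08,"tz": 0,"wx": 0,"wy": 0,"wz": 0.07},{"tx": 0,"ty": 0,"tz": 0,"wx": 0,"wy": 0,"wz": 0.07},{"tx": 0,"ty": 0,"tz": 0,"wx": 0,"wy": 0,"wz": 0.07},{"tx": 0,"ty": 0,"tz": 0,"wx": 0,"wy": 0,"wz": 0.07},{"tx": 0,"ty": 0,"tz": 0,"wx": 0,"wy": 0,"wz": 0.07},{"tx": 0,"ty": 0,"tz": 0,"wx": 0,"wy": 0,"wz": 0.07},{"tx": 0,"ty": 0,"tz": 0,"wx": 0,"wy": 0,"wz": 0.07},{"tx": 0,"ty": 0,"tz": 0,"wx": 0,"wy": 0,"wz": 0.07},{"tx": 0,"ty": 0,"tz": 0,"wx": 0,"wy": 0,"wz": 0.07},{"tx": 0,"ty": 0,"tz": 0,"wx": 0,"wy": 0,"wz": 0.07},{"tx": 0,"ty": 0,"tz": 0,"wx": 0,"wy": 0,"wz": 0},{"tx": 0,"ty": 0,"tz": 0,"wx": 0,"wy": 0,"wz": 0}]'

```text
time_s: 25.73
ee_pos: [541.5, -224.0, 79.0]
ee_rot: [-170.9, -23.4, -38.2]
force: [0.6, 4.9, 2.3]
gripper_width: 14.1
gripper_force: 35.0
```

Run:
```python
from plan import *
s=env.state();print(s["ee_pos"],s["ee_rot"],s["force"],s["torque"],s["gripper_width"],s["qpos"].round(0))
print(np.degrees(R.from_matrix(dial(20,20)[:3,:3].T@cur()[:3,:3]).as_rotvec()))
```

```text
[ 541.54059527 -223.96262977   79.00451921] [-170.87227875  -23.36563968  -38.2237212 ] [0.55239519 4.91922541 2.26728084] [0.9983145  0.03672723 0.29044358] 14.052906618628308 [-26.  18. 119.  13.  19.  89.]
[ 9.92711986e-02 -8.50731391e-03  3.99540388e+01]
```

Turned 40°. I'll release, settle and retreat.

Emit:
move_arm --plan '[{"tx": 0,"ty": 0,"tz": 0,"wx": 0,"wy": 0,"wz": 0},{"tx": 0,"ty": 0,"tz": 0,"wx": 0,"wy": 0,"wz": 0},{"tx": 0,"ty": 0,"tz": 0,"wx": 0,"wy": 0,"wz": 0},{"tx": 0,"ty": 0,"tz": 0,"wx": 0,"wy": 0,"wz": 0},{"tx": 0,"ty": 0,"tz": 0,"wx": 0,"wy": 0,"wz": 0},{"tx": 0,"ty": 0,"tz": 0,"wx": 0,"wy": 0,"wz": 0}]' --gripper 4.5

```text
time_s: 26.23
ee_pos: [541.7, -225.0, 79.0]
ee_rot: [-170.9, -23.4, -38.3]
force: [0.9, 0.4, 1.2]
gripper_width: 44.9
gripper_force: 0.0
```

Emit:
move_arm --plan '[{"tx": 0,"ty": 0,"tz": -0.6,"wx": 0,"wy": 0,"wz": 0},{"tx": 0,"ty": 0,"tz": -1.2,"wx": 0,"wy": 0,"wz": 0},{"tx": 0,"ty": 0,"tz": -1.2,"wx": 0,"wy": 0,"wz": 0},{"tx": 0,"ty": 0,"tz": -1.2,"wx": 0,"wy": 0,"wz": 0},{"tx": 0,"ty": 0,"tz": -1.2,"wx": 0,"wy": 0,"wz": 0},{"tx": 0,"ty": 0,"tz": -1.2,"wx": 0,"wy": 0,"wz": 0},{"tx": 0,"ty": 0,"tz": -1.2,"wx": 0,"wy": 0,"wz": 0},{"tx": 0,"ty": 0,"tz": 0,"wx": 0,"wy": 0,"wz": 0},{"tx": 0,"ty": 0,"tz": 0,"wx": 0,"wy": 0,"wz": 0}]'

```text
time_s: 26.98
ee_pos: [510.1, -215.7, 150.5]
ee_rot: [-170.8, -23.5, -38.4]
force: [-0.7, 0.1, -0.8]
gripper_width: 45.2
gripper_force: 0.0
```

Run:
```python
from plan import *
s=env.state();print(s["ee_pos"],s["ee_rot"],s["force"],s["gripper_width"])
f=grab("wrist","w9"); h=cv2.cvtColor(f["color"],cv2.COLOR_RGB2HSV)
P=dial(0,19)[:3,:3]@np.diag([1.,-1,-1]); p=lambda a,r,z:PC+P@[r*np.cos(np.radians(a)),r*np.sin(np.radians(a)),z]
for a in(0,-20,-40): print("pointer pred",a,proj(f,[p(a,14,35)]).round(1))
print("green dot",proj(f,[p(-20,40,0)]).round(1))
for n,m in dict(green=(h[...,0]>45)&(h[...,0]<85)&(h[...,1]>100)&(h[...,2]>60),white=(h[...,1]<40)&(h[...,2]>170)).items():
    k,_,st,c=cv2.connectedComponentsWithStats(m.astype(np.uint8)); print(n,[(st[i].tolist(),c[i].round(1).tolist()) for i in range(1,k) if 60<st[i,4]<1200 and 100<c[i][1]<300 and 200<c[i][0]<400])
t=grab("top","t9"); h=cv2.cvtColor(t["color"],cv2.COLOR_RGB2HSV); 
hh=lambda f:cv2.cvtColor(f["color"],cv2.COLOR_RGB2HSV)
```

```text
[ 510.11141636 -215.70255175  150.50619505] [-170.84879245  -23.51647462  -38.35597262] [-0.67680757  0.08170864 -0.81619924] 45.16541855024743
pointer pred 0 [[276.4 212.3]]
pointer pred -20 [[284. 211.]]
pointer pred -40 [[291.6 212.3]]
green dot [[283.9 161.5]]
green [([274, 152, 20, 19, 310], [283.6, 161.0])]
white [([280, 193, 7, 41, 281], [283.0, 213.4]), ([221, 198, 18, 17, 243], [229.1, 206.0]), ([374, 240, 10, 9, 66], [378.7, 243.9])]
```

The pointer is in line with the green dot and the arm is clear. Handing in.

```bash
python3 -c "
from workcell import env
print(env.job_done())"
```

```text
the job is handed in; nothing more can be done
None
```

The job is handed in at about 27 s of the 72 s allowed, with no verdict returned: all five balls are in the bowl, the scoop is back upright near the middle of its mat, and the dial pointer lines up with the green dot.

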